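# Unload the load cell after a calibration run

### The arm

A 6-joint arm with a two-finger parallel gripper is mounted at the origin on the work surface. World frame = base frame: x ahead of the robot, y to its left, z up, the work surface at z = 0. Lengths are in m, angles in rad, forces in N, time in s.
With the tool pointing down it reaches from about 0.25 to 0.775 m from the base axis. Payload 4 kg.
Tool frame: the origin (TCP) lies midway between the tips of the shut fingers; the grasp point (between the pads) lies 19 mm behind it; y points along the fingers, x is the direction in which the jaws open and shut, and the axes are right-handed (so a half turn about y gives the same grasp; the last joint's range is limited). The gripper opens to 94 mm and grips with 3 to 60 N. Pads are 16 mm wide; open, the fingers measure 119 mm over their backs; the gripper's body (75 mm by 177 mm) begins 78 mm behind the grasp point.
Start: joints at [-1.203, 0.087, 1.371, -0, 1.684, -0.103], TCP at [0.249, -0.49, 0.172] pointing down, gripper open.
Joint ranges: [-3.1, 3.1], [-0.76, 2.03], [0.27, 2.55], [-1.08, 4.22], [0.17, 2.65], [-2.57, 2.57]. Speed limits (rad/s): [2.79, 2.79, 3.14, 3.14, 3.14, 3.14].

### API

Orientations are given as [roll, pitch, yaw] about the fixed x, y, z axes, in that order (R = Rz(yaw) Ry(pitch) Rx(roll)).
In Python, from bench import robot, snapshot, camera_info, ticket gives the robot as it stands.
- The arm moves only by the shell command python3 -m creep 'ROWS'. ROWS is JSON, a list of rows, each an object with "slide": the shift along the tool's x, y, z in mm, a list of three; "roll": the turn about the tool's y in degrees; "grip": the closure, from 0 (fully open) to 1 (shut). In form: [{"slide": [x, y, z], "roll": roll, "grip": grip}, ...]. A call has 1 to 20 rows; each row is the pose to reach, as a shift and turn from the pose commanded when the call began, along the tool's axes at that moment; what a row does not reach only later rows make up. A row lasts 1/12 s, in which the tool goes at most 41.7 mm and 7.16 degrees, less where a joint would pass 70% of its speed; a pose out of reach is approached as far as the arm can. A call with a gripper value outside its range is refused whole. The fingers move at their own pace and stop on an object; the grip force is fixed at half the most. Time passes only in rows, so rows that repeat a pose let the fingers close. It gives the time, the measured TCP pose, the force and the opening at its end, in the units of the state.
- robot.get_obs(): the state, without advancing time (a new reading comes with each control period).
- snapshot(name): name is "scene" or "top"; returns the picture (400x640x3 uint8, red, green, blue); there is no depth.
- camera_info(name): a dict with "fx", "fy", "cx", "cy" (pixels), "cam_to_world" (4x4, takes a point from camera to world coordinates). Camera axes: x right, y down, z forward; pixel columns grow to the right and rows downward; lengths in m; the calibration is good to about 2 mm. A picture is of the moment at which its call begins. camera_info takes no time and is no camera call.
- ticket.close_job(): hands the job in, once; it reports no verdict.
The state is a dict: "time": time; "joint_positions": joint angles; "qvel": joint speeds; "joint_torque": joint torques, N m; "tool_pos": TCP position; "ee_rot": TCP orientation; "wrist_force": force on the tool from outside, world axes, zero at the start; "wrist_torque": the same for the moment, N m; "width": finger opening in m.
Only numpy, scipy, OpenCV 4.12 (cv2) and the standard library are available. Lean on these libraries where they do the work, as an engineer would, in place of code of your own. Each camera call takes 0.05 s, during which the arm holds its last target.

### The job

The calibration run is over: take the stack on the yellow load cell apart, one piece at a time. First set each of the three brass cylinder weights upright in the middle of its own round rubber pad (small, medium and large weight each on the pad just a little wider than itself), and only when all three stand there lift the aluminium beam off the load cell and lay it centred along the two blocks of its rest. Do not tip a weight over and leave the brass level and the mallet where they lie.

Things in the scene. Friction and masses are not known exactly. Their poses are not given: they have to be found in the camera images.
- weight_small: plain brass cylinder weight, the slimmest of the three: diameter 28 mm, 34 mm high, about 180 g, upright, with a thin dark band round it and a dark circle line near the edge of its flat top. Origin at the centre of its underside, z up its axis. At the start it is the top of the stack: it stands centred on either the medium or the large weight.
- weight_medium: plain brass cylinder weight, the middle one of the three: diameter 44 mm, 34 mm high, about 440 g, upright, with a thin dark band round it and a dark circle line near the edge of its flat top. Origin at the centre of its underside, z up its axis. At the start it stands on the beam near one end, 80 mm (centre to centre) from the large weight.
- weight_large: plain brass cylinder weight, the widest of the three: diameter 56 mm, 34 mm high, about 710 g, upright, with a thin dark band round it and a dark circle line near the edge of its flat top. Origin at the centre of its underside, z up its axis. At the start it stands on the beam near the other end.
- beam: flat aluminium beam, 150 mm long (y) x 46 wide (x) x 18 thick, about 330 g; origin: centre of its underside. It starts on the seat (32 mm wide, top 70 mm above the cart top) of the fixed yellow load cell fixture, its long sides overhanging, so it can be gripped across its width from above. Below and beside it: the fixture's rail (70 x 260 mm, 18 high) and a lever under 50 mm high.
- pad_small: fixed round black rubber pad, the smallest of the three, diameter 42 mm (14 mm more than the small weight that belongs on it), 12 mm high, standing on the cart top. Origin at the centre of its underside: its top is 12 mm above that.
- pad_medium: fixed round black rubber pad, the middle one of the three, diameter 58 mm (14 mm more than the medium weight that belongs on it), 12 mm high, standing on the cart top. Origin at the centre of its underside: its top is 12 mm above that.
- pad_large: fixed round black rubber pad, the widest of the three, diameter 70 mm (14 mm more than the large weight that belongs on it), 12 mm high, standing on the cart top. Origin at the centre of its underside: its top is 12 mm above that.
- rest: fixed beam rest: two dark blocks with rubber tops, each 40 mm (x) x 24 mm (y), 112 mm apart centre to centre along its y axis, on a 46 x 140 mm base plate 5 mm thick. Origin at the centre of its underside on the cart top; the blocks' tops, on which the beam lies, are 25 mm above it. The beam's y axis goes along the rest's y axis, either way round.
- level: bystander: brass bubble level, a bar 110 mm long (y) x 22 x 22 mm lying loose on the cart top, origin at the centre of its underside. Leave alone.
- mallet: bystander: red nylon-headed mallet lying loose, 232 mm long along its y axis (head, 80 mm wide and 42 mm high, at the +y end, 85 mm from the origin; wooden handle to -y). Origin on the cart top under the handle. Leave alone.
Mind the look-alikes: they are no part of the job. What is shaped like the weight_large but purple or red is not meant.

How it is judged:
By the outcome, as a careful person would: the job done as asked, in the order asked, and still so for the second after the job is handed in, with the robot touching nothing.
It also fails if it takes over 109 s, if anything falls off the work surface, if the arm or the gripper's body presses on something with over 40 N, if the wrist force passes 120 N, or if a joint passes its speed limit or range.

## Working session

There is one attempt and no reset: what is moved stays moved. The work goes in short steps, Python scripts to look and compute and a shell command to move; the robot and the scene stay as the last step left them, time stands still between calls to the robot, and variables do not carry over. Pictures are saved under pics/ and viewed, and the job is handed in when it is done.

```bash
ls; mkdir -p pics
python3 - <<'E'
from bench import robot,snapshot,camera_info,ticket
import cv2,numpy as np
print(robot.get_obs())
for n in("scene","top"):
    c=camera_info(n);print(n,c)
    cv2.imwrite(f"pics/{n}0.png",snapshot(n)[:,:,::-1])
E
```

```text
pics
{'time': 0.0, 'joint_positions': array([-1.20309209e+00,  8.79372863e-02,  1.37225412e+00, -1.06704469e-05,
        1.68356301e+00, -1.03053587e-01]), 'qvel': array([-2.50966528e-04, -8.16428898e-04, -6.02075044e-04, -6.10881651e-05,
        9.22673491e-05,  3.19342660e-04]), 'joint_torque': array([-1.70155483e-03, -3.40180349e+01, -3.02427721e+01,  7.15210475e-02,
        3.30743822e-02, -1.75575196e-04]), 'tool_pos': array([ 0.2492521 , -0.48959006,  0.17051399]), 'ee_rot': array([-1.57058449,  0.00215138, -1.10003946]), 'wrist_force': array([-0.32509209, -0.09615307,  0.21911555]), 'wrist_torque': array([ 0.05827754, -0.01243325,  0.00212521]), 'width': 0.09402187439960334}
scene {'fx': 384.54344060308466, 'fy': 384.54344060308466, 'cx': 318.1483987041081, 'cy': 200.7831763106272, 'cam_to_world': array([[-0.10313989,  0.71435936, -0.69213645,  1.13242164],
       [ 0.9946657 ,  0.07513873, -0.07067053,  0.06531308],
       [ 0.0015221 , -0.69573334, -0.71829855,  0.65952388],
       [ 0.        ,  0.        ,  0.        ,  1.        ]])}
top {'fx': 492.89186700760035, 'fy': 492.89186700760035, 'cx': 313.9992088164766, 'cy': 187.67973592533576, 'cam_to_world': array([[ 0.02466874, -0.98658609,  0.16136712,  0.36605879],
       [-0.99920101, -0.02941051, -0.02706234,  0.03234002],
       [ 0.03144522, -0.1605706 , -0.98652333,  1.33934367],
       [ 0.        ,  0.        ,  0.        ,  1.        ]])}
```

View pics/scene0.png

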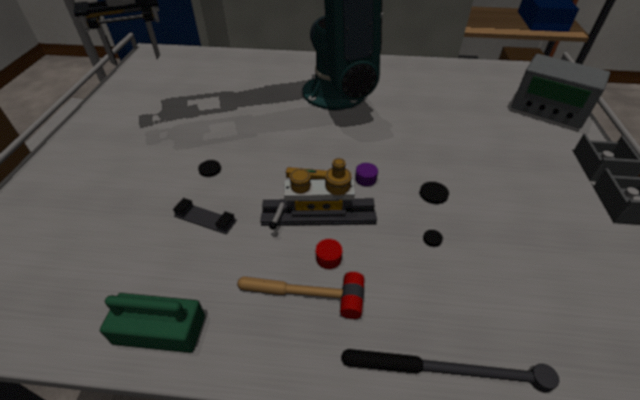

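View pics/top0.png

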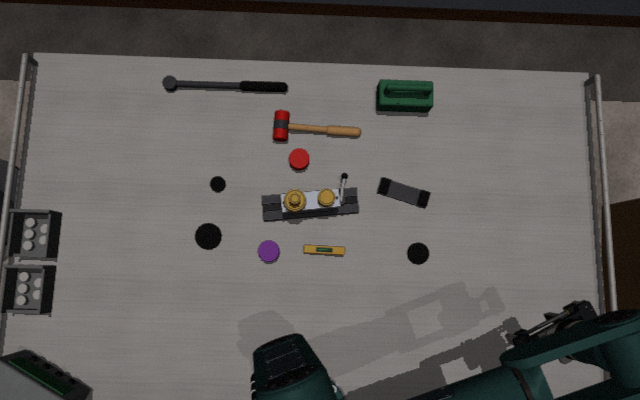

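The top view shows the stack at about (295,200) and (327,197), with pads at (218,184), (208,236) and (418,253). The rest is at (404,193), the level at (324,250) and the mallet at (315,128). The red disc at (299,159) and the purple one at (269,251) are the look-alikes. I'll check crops next.

```bash
cat > h.py <<'E'
import numpy as np,cv2
from bench import robot,snapshot,camera_info,ticket
def ray(n,u,v,z):
    c=camera_info(n);T=c["cam_to_world"]
    d=T[:3,:3]@np.array([(u-c["cx"])/c["fx"],(v-c["cy"])/c["fy"],1]);o=T[:3,3]
    return (o+d*(z-o[2])/d[2])[:2]
def proj(n,p):
    c=camera_info(n);T=np.linalg.inv(c["cam_to_world"]);q=T[:3,:3]@np.array(p)+T[:3,3]
    return np.array([c["fx"]*q[0]/q[2]+c["cx"],c["fy"]*q[1]/q[2]+c["cy"]])
def crop(img,x0,y0,x1,y1,s,f):
    cv2.imwrite(f,cv2.resize(img[y0:y1,x0:x1],None,fx=s,fy=s,interpolation=cv2.INTER_CUBIC))
E
python3 - <<'E'
from h import *
t=cv2.imread("pics/top0.png");s=cv2.imread("pics/scene0.png")
crop(t,250,160,370,220,6,"pics/c1.png")
crop(t,190,165,450,275,3,"pics/c2.png")
crop(s,250,140,400,240,5,"pics/c3.png")
E
```

```text
(no output)
```

View pics/c1.png

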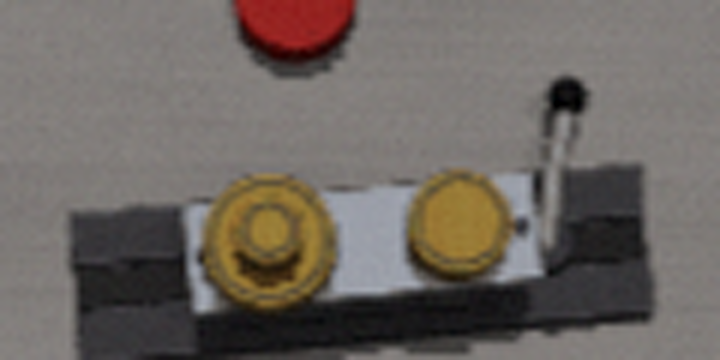

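View pics/c2.png

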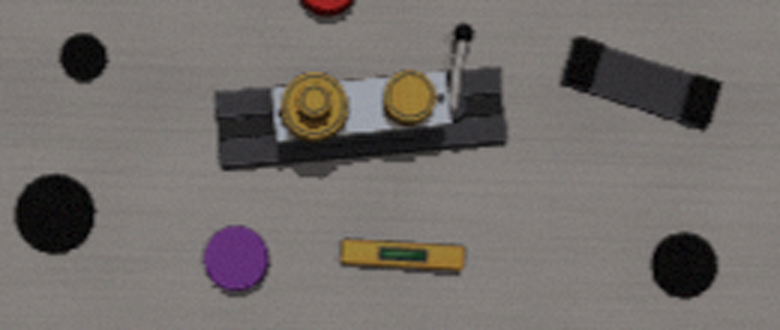

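View pics/c3.png

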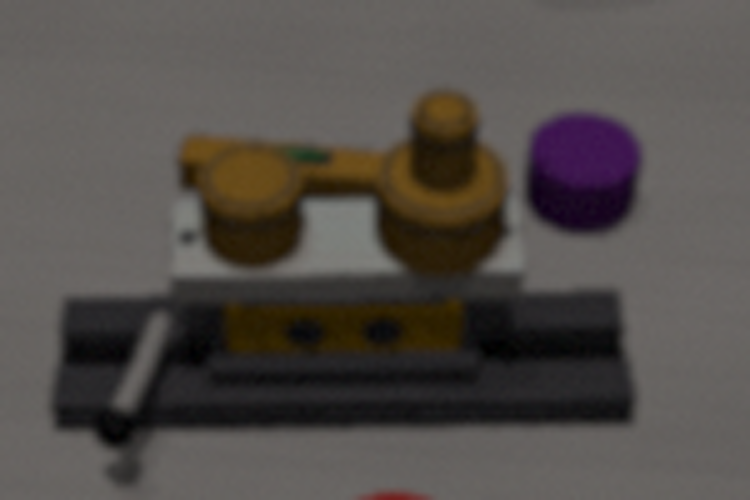

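Candidates in the top view:
- **Brass:** small weight (295,198) on top of the large one (295,200), medium (327,197), and the level bar (324,250).
- **Shaped like the large weight:** the red disc (299,159) and the purple disc (269,251), which I'll ignore.

The crop confirms that small sits on large at the left, and medium is at the right. Now I'll measure.

```bash
cat >> h.py <<'E'
from scipy.optimize import least_squares
def hull(n,x,y,z0,z1,r):
    a=np.linspace(0,2*np.pi,60)
    P=np.array([proj(n,(x+r*np.cos(t),y+r*np.sin(t),z)) for z in(z0,z1) for t in a],np.float32)
    return cv2.convexHull(P)
def fitcyl(n,mask_c,z0,z1,r,x0):
    def f(p):
        m=cv2.moments(hull(n,p[0],p[1],z0,z1,r));return [m["m10"]/m["m00"]-mask_c[0],m["m01"]/m["m00"]-mask_c[1]]
    return least_squares(f,x0,x_scale=.01,diff_step=1e-3).x
def blob(mask,u,v):
    n,l,s,c=cv2.connectedComponentsWithStats(mask.astype(np.uint8));k=l[int(v),int(u)]
    return c[k],s[k][4]
E
python3 - <<'E'
from h import *
I={n:cv2.imread(f"pics/{n}0.png") for n in("top","scene")}
P={"small":(.021,(218,184),(432,238)),"large":(.035,(208,236),(434,192)),"medium":(.029,(418,253),(209,168))}
for k,(r,a,b) in P.items():
    for n,uv in(("top",a),("scene",b)):
        g=I[n].max(2); m=g<(60 if n=="top" else 45)
        c,A=blob(m,*uv); x=fitcyl(n,c,0,.012,r,ray(n,*uv,.006))
        print(k,n,c.round(2),A,cv2.contourArea(hull(n,*x,0,.012,r)).__round__(1),x.round(4))
Z=.088
for k,z0,r,a,b in(("small",.122,.014,(294.7,198),(338.5,163)),("large",.088,.028,(295,200),(338,177)),("medium",.088,.022,(326.5,197),(300,175))):
    for n,uv in(("top",a),("scene",b)):
        print(k,n,"click top centre",ray(n,*uv,z0+.034).round(4))
E
```

```text
small top [217.38 183.89] 190 200.2 [0.5867 0.2596]Traceback (most recent call last):
  File "<stdin>", line 7, in <module>
  File "h.py", line 20, in fitcyl
    return least_squares(f,x0,x_scale=.01,diff_step=1e-3).x
           ~~~~~~~~~~~~~^^^^^^^^^^^^^^^^^^^^^^^^^^^^^^^^^
    return func(*args, **kwargs)
    result = trf(vector_fun.fun, vector_fun.jac, x0, f0, J0, lb, ub, ftol, xtol,
                 gtol, max_nfev, x_scale, loss_function, tr_solver,
                 tr_options.copy(), verbose, callback=callback_wrapped)
    return trf_no_bounds(
        fun, jac, x0, f0, J0, ftol, xtol, gtol, max_nfev, x_scale,
        loss_function, tr_solver, tr_options, verbose, callback=callback)
    J = jac(x)
    self._update_jac()
    ~~~~~~~~~~~~~~~~^^
    self.J = self.jac_wrapped(xp_copy(self.x), f0=self.f)
             ~~~~~~~~~~~~~~~~^^^^^^^^^^^^^^^^^^^^^^^^^^^^
    J, dct = approx_derivative(
             ~~~~~~~~~~~~~~~~~^
        self.fun,
        ^^^^^^^^^
    ...<2 lines>...
        **self.finite_diff_options,
        ^^^^^^^^^^^^^^^^^^^^^^^^^^^
    )
    ^
    J, _nfev = _dense_
[... 484 characters left out ...]
 np.atleast_1d(self.fun(x))
                         ~~~~~~~~^^^
    return self.f(x, *self.args, **self.kwargs)
           ~~~~~~^^^^^^^^^^^^^^^^^^^^^^^^^^^^^^
  File "h.py", line 19, in f
    m=cv2.moments(hull(n,p[0],p[1],z0,z1,r));return [m["m10"]/m["m00"]-mask_c[0],m["m01"]/m["m00"]-mask_c[1]]
                  ~~~~^^^^^^^^^^^^^^^^^^^^^
  File "h.py", line 15, in hull
    P=np.array([proj(n,(x+r*np.cos(t),y+r*np.sin(t),z)) for z in(z0,z1) for t in a],np.float32)
                ~~~~^^^^^^^^^^^^^^^^^^^^^^^^^^^^^^^^^^^
  File "h.py", line 8, in proj
    c=camera_info(n);T=np.linalg.inv(c["cam_to_world"]);q=T[:3,:3]@np.array(p)+T[:3,3]
ValueError: time passes only in moves, steps and waits
```

```bash
python3 - <<'E'
import re
s=open("h.py").read()
s=s.replace("from bench import robot,snapshot,camera_info,ticket\n","from bench import robot,snapshot,camera_info as _ci,ticket\n_C={}\ndef camera_info(n):\n    if n not in _C:_C[n]=_ci(n)\n    return _C[n]\n")
open("h.py","w").write(s)
E
cat > m.py <<'E'
from h import *
I={n:cv2.imread(f"pics/{n}0.png") for n in("top","scene")}
P={"small":(.021,(218,184),(432,238)),"large":(.035,(208,236),(434,192)),"medium":(.029,(418,253),(209,168))}
for k,(r,a,b) in P.items():
    for n,uv in(("top",a),("scene",b)):
        g=I[n].max(2); m=g<(75 if n=="top" else 60)
        c,A=blob(m,*uv); x=fitcyl(n,c,0,.012,r,ray(n,*uv,.006))
        print(k,n,c.round(2),A,round(cv2.contourArea(hull(n,*x,0,.012,r)),1),x.round(4))
for k,z0,r,a,b in(("small",.122,.014,(294.7,198),(338.5,163)),("large",.088,.028,(295,200),(338,177)),("medium",.088,.022,(326.5,197),(300,175))):
    for n,uv in(("top",a),("scene",b)):
        print(k,n,"click top centre",ray(n,*uv,z0+.034).round(4))
E
python3 m.py; python3 -c "
from bench import robot;print(robot.get_obs()['time'])"
```

```text
small top [217.36 183.76] 201 200.1 [0.5871 0.2596]
small scene [432.37 237.98] 274 306.2 [0.5881 0.2584]
large top [207.81 235.88] 555 562.2 [0.4449 0.277 ]
large scene [433.64 192.59] 525 572.6 [0.4453 0.2757]
medium top [417.61 252.99] 382 385.0 [ 0.4139 -0.2885]
medium scene [209.23 168.11] 312 346.6 [ 0.415  -0.2902]
small top click top centre [0.5329 0.046 ]
small scene click top centre [0.5375 0.0456]
large top click top centre [0.5327 0.0455]
large scene click top centre [0.542  0.0462]
medium top click top centre [ 0.5425 -0.0329]
medium scene click top centre [ 0.5441 -0.0328]
0.1
```

```bash
cat > m2.py <<'E'
from h import *
import sys
def ov(n,img,cyls,box,s,f):
    x0,y0,x1,y1=box
    o=cv2.resize(img[y0:y1,x0:x1],None,fx=s,fy=s,interpolation=cv2.INTER_CUBIC)
    for x,y,z,r in cyls:
        a=np.linspace(0,2*np.pi,60)
        P=np.array([proj(n,(x+r*np.cos(t),y+r*np.sin(t),z)) for t in a])
        P=(P+.5-np.array([x0,y0]))*s-.5
        cv2.polylines(o,[P.round().astype(int)],True,(0,255,0),1)
    cv2.imwrite(f,o)
if __name__=="__main__":
    I=cv2.imread("pics/top0.png");J=cv2.imread("pics/scene0.png")
    for n,im,pts in(("top",I,((295,200),(327,197))),("scene",J,((338,180),(300,180)))):
        h=cv2.cvtColor(im,cv2.COLOR_BGR2HSV);m=(h[...,0]<32)&(h[...,0]>8)&(h[...,1]>110)&(h[...,2]>45)
        for uv in pts:
            c,A=blob(m,*uv);print(n,uv,c.round(2),A)
        h2=m[165:215,255:365] if n=="top" else m[150:210,255:380]
        cv2.imwrite(f"pics/m_{n}.png",cv2.resize((h2*255).astype(np.uint8),None,fx=5,fy=5,interpolation=0))
    # medium top fit
    h=cv2.cvtColor(I,cv2.COLOR_BGR2HSV);m=(h[...,0]<32)&(h[...,0]>8)&(h[...,1]>110)&(h[...,2]>45)
    c,A=blob(m,327,197);print("med",fitcyl("top",c,.088,.122,.022,(.5425,-.033)))
    c,A=blob(m,295,200);
    # union: large + small
    from scipy.optimize import least_squares
    def f(p):
        M=np.zeros((400*8,640*8),np.uint8)
        for z0,r in((.088,.028),(.122,.014)):
            cv2.fillPoly(M,[((hull("top",p[0],p[1],z0,z0+.034,r)+.5)*8).round().astype(int)],1)
        q=cv2.moments(M,True);return np.array([q["m10"]/q["m00"]/8-.5,q["m01"]/q["m00"]/8-.5])
    p=np.array([.534,.046])
    for _ in range(4):
        d=f(p)-c; J_=np.array([[0,-1],[-1,0]])*400.; p=p-np.linalg.solve(J_,d)
    print("large",p,d)
    ov("top",I,[(*p,.122,.028),(*p,.156,.014),(.5425,-.033,.122,.022)],(255,165,365,215),6,"pics/o1.png")
    ov("scene",J,[(*p,.122,.028),(*p,.156,.014),(.5425,-.033,.122,.022),(*p,.088,.028)],(250,140,400,240),5,"pics/o2.png")
E
python3 m2.py
```

```text
top (295, 200) [294.3  200.08] 365
top (327, 197) [326.05 197.13] 223
scene (338, 180) [317.21 175.93] 698
scene (300, 180) [317.21 175.93] 698
med [ 0.54430269 -0.03251616]
large [0.53435276 0.04735494] [0.00092992 0.00624813]
```

View pics/o1.png

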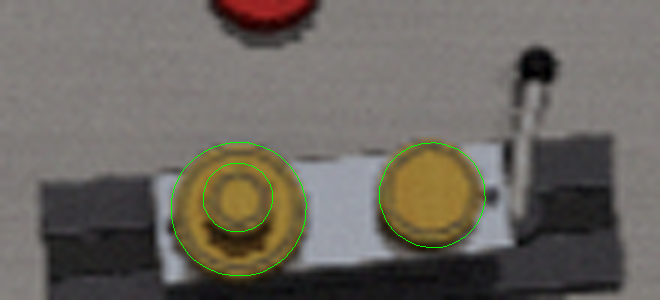

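View pics/o2.png

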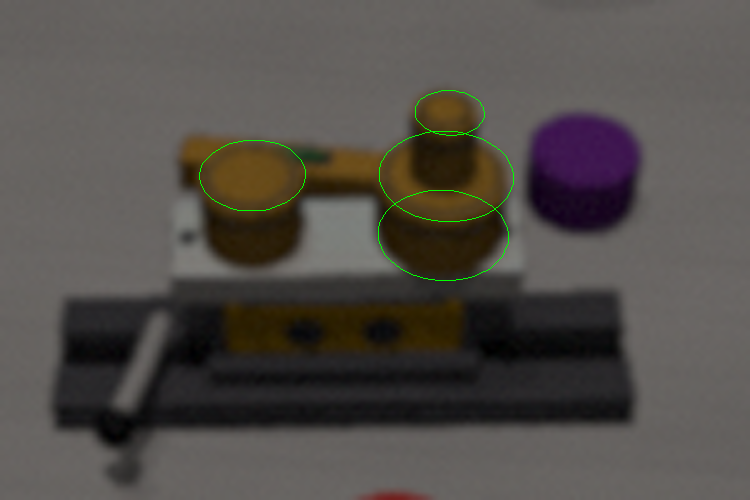

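Run:
```python
from h import *
f=lambda p,s,x,y:(x+(p[0]+.5)/s-.5,y+(p[1]+.5)/s-.5)
C=[ray("top",*f(p,6,250,160),.088) for p in((188,205),(532,172),(545,275),(195,312))]
C=np.array(C);print(C.round(4),C.mean(0).round(4))
d=C[0]-C[1]+C[3]-C[2];print("beam yaw deg",np.degrees(np.arctan2(-d[0],d[1])),np.linalg.norm(C[0]-C[1]),np.linalg.norm(C[0]-C[3]))
I=cv2.imread("pics/top0.png");crop(I,370,165,440,220,10,"pics/rest.png")
J=cv2.imread("pics/scene0.png");crop(J,160,190,250,240,8,"pics/rest2.png")
```

```text
[[ 0.5525  0.0824]
 [ 0.5711 -0.0645]
 [ 0.5267 -0.0708]
 [ 0.5066  0.0778]] [0.5392 0.0062]
beam yaw deg 7.469058732175042 0.14811711225377214 0.04606076826976472
```

View pics/rest.png

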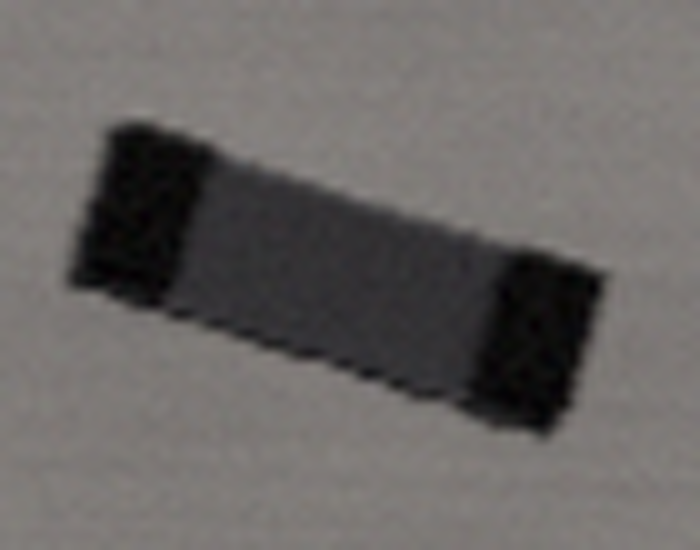

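View pics/rest2.png

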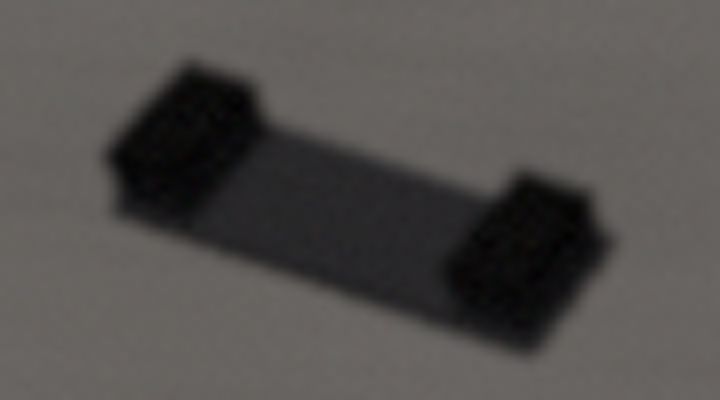

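```bash
cat > m3.py <<'E'
from h import *
from scipy.optimize import minimize
def boxhull(n,x,y,th,cy,hx,hy,z0,z1):
    c,s=np.cos(th),np.sin(th)
    P=[proj(n,(x+c*a-s*(cy+b),y+s*a+c*(cy+b),z)) for a in(-hx,hx) for b in(-hy,hy) for z in(z0,z1)]
    return cv2.convexHull(np.array(P,np.float32))
S=6
def model(n,p,box):
    x0,y0,x1,y1=box;M=np.zeros(((y1-y0)*S,(x1-x0)*S),np.float32)
    def fill(h,v): cv2.fillPoly(M,[((h+.5-np.array([x0,y0]))*S).round().astype(int)],v)
    fill(boxhull(n,*p,0,.023,.070,0,.005),.7)
    for s in(-1,1): fill(boxhull(n,*p,s*.056,.02,.012,0,.025),1.)
    return cv2.GaussianBlur(cv2.resize(M,(x1-x0,y1-y0),interpolation=cv2.INTER_AREA),(0,0),.7)
def fitrest(n,img,box,p0):
    x0,y0,x1,y1=box;g=img[y0:y1,x0:x1].mean(2).astype(float)
    def f(p):
        p=np.array([p[0]/1e3,p[1]/1e3,p[2]/100]);m=model(n,p,box).ravel()
        A=np.c_[np.ones_like(m),m];k,*_=np.linalg.lstsq(A,g.ravel(),rcond=None)
        return ((A@k-g.ravel())**2).mean()
    r=minimize(f,[p0[0]*1e3,p0[1]*1e3,p0[2]*100],method="Nelder-Mead",options=dict(initial_simplex=[[p0[0]*1e3+a,p0[1]*1e3+b,p0[2]*100+c] for a,b,c in((0,0,0),(5,0,0),(0,5,0),(0,0,8))],xatol=.05))
    return r.x,r.fun
if __name__=="__main__":
    c=ray("top",404,193,.01);print(c)
    for n,b in(("top",(370,165,440,220)),("scene",(160,190,250,240))):
        x,v=fitrest(n,cv2.imread(f"pics/{n}0.png"),b,(*c,-.2));print(n,x[:2].round(1),np.degrees(x[2]/100).round(2),v)
E
python3 m3.py
```

```text
[ 0.57607487 -0.25156205]
top [ 578.4 -249.1] -16.53 21.171608464340952
scene [ 579.6 -251.2] -16.58 15.323824507651624
```

```bash
cat > go.py <<'E'
import sys
from h import *
def to(x,y,z,yawdeg=None):
    o=robot.get_obs();p=o["tool_pos"];R=cv2.Rodrigues(np.zeros(3))[0]
    from scipy.spatial.transform import Rotation as Ro
    M=Ro.from_euler("xyz",o["ee_rot"]).as_matrix()
    t=np.array([p[0] if x is None else x,p[1] if y is None else y,p[2] if z is None else z])
    yaw=np.degrees(o["ee_rot"][2]); r=0 if yawdeg is None else -((yawdeg-yaw+180)%360-180)
    print("t",round(float(o["time"]),2),"at",p.round(4),"yaw",yaw.round(2),"w",round(float(o["width"]),4),"F",o["wrist_force"].round(1),"j6",o["joint_positions"][5].round(2))
    print("slide",(M.T@(t-p)*1e3).round(1),"roll",round(r,1))
a=[None if v=="-" else float(v) for v in sys.argv[1:]]
to(*(a+[None]*(4-len(a))))
E
python3 go.py 0.536 0.0463 0.21 7.1
```

```text
t 0.1 at [ 0.2493 -0.4897  0.1707] yaw -63.03 w 0.0939 F [ 0.4  0.7 -0.6] j6 -0.1
slide [-347.7  -38.6  498.7] roll -70.1
```

```bash
python3 -m creep '[{"slide":[0,-39,0],"roll":0,"grip":0},{"slide":[-20,-39,30],"roll":-7,"grip":0},{"slide":[-348,-39,499],"roll":-70,"grip":0},{"slide":[-348,-39,499],"roll":-70,"grip":0},{"slide":[-348,-39,499],"roll":-70,"grip":0},{"slide":[-348,-39,499],"roll":-70,"grip":0},{"slide":[-348,-39,499],"roll":-70,"grip":0},{"slide":[-348,-39,499],"roll":-70,"grip":0},{"slide":[-348,-39,499],"roll":-70,"grip":0},{"slide":[-348,-39,499],"roll":-70,"grip":0},{"slide":[-348,-39,499],"roll":-70,"grip":0},{"slide":[-348,-39,499],"roll":-70,"grip":0},{"slide":[-348,-39,499],"roll":-70,"grip":0},{"slide":[-348,-39,499],"roll":-70,"grip":0},{"slide":[-348,-39,499],"roll":-70,"grip":0},{"slide":[-348,-39,499],"roll":-70,"grip":0},{"slide":[-348,-39,499],"roll":-70,"grip":0},{"slide":[-348,-39,499],"roll":-70,"grip":0},{"slide":[-348,-39,499],"roll":-70,"grip":0},{"slide":[-348,-39,499],"roll":-70,"grip":0}]'; python3 go.py 0.536 0.0463 0.127 7.1
```

```text
time: 1.77
tool_pos: [0.5358, 0.0451, 0.2106]
ee_rot: [-1.571, 0.001, 0.12]
wrist_force: [0.6, 0.1, -0.2]
width: 0.0943
t 1.77 at [0.5358 0.0451 0.2106] yaw 6.88 w 0.0943 F [ 0.6  0.1 -0.2] j6 -0.14
slide [ 0.3 83.6  1.2] roll -0.2
```

```bash
python3 -m creep '[{"slide":[0,25,1],"roll":0,"grip":0},{"slide":[0,50,1],"roll":0,"grip":0},{"slide":[0,70,1],"roll":0,"grip":0},{"slide":[0,80,1],"roll":0,"grip":0},{"slide":[0,84,1],"roll":0,"grip":0},{"slide":[0,84,1],"roll":0,"grip":0},{"slide":[0,84,1],"roll":0,"grip":0}]'
python3 - <<'E'
from h import *
for n in("scene","top"):cv2.imwrite(f"pics/{n}1.png",snapshot(n)[:,:,::-1])
s=cv2.imread("pics/scene1.png");crop(s,240,100,400,220,5,"pics/s1c.png")
E
```

```text
time: 2.35
tool_pos: [0.5368, 0.0467, 0.128]
ee_rot: [-1.571, -0.002, 0.121]
wrist_force: [-0.3, -0.1, 0.1]
width: 0.0941
```

View pics/s1c.png

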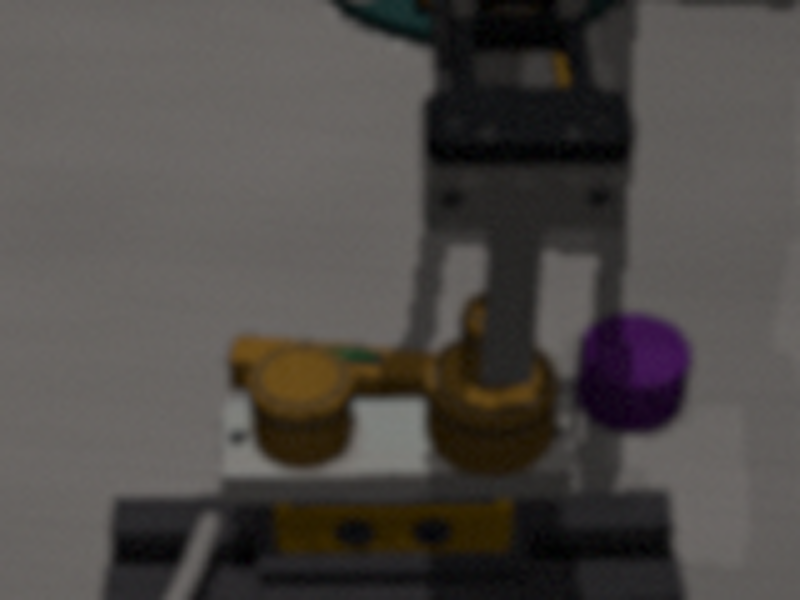

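The crop shows the near finger's tip centre at about (508,380) and the small weight behind it, peeking out on the left. I'll compare that with the projection.

Run:
```python
from h import *
p=np.array([.5368,.0467,.128]);y=.121
for d in(.047,.0595):
    q=proj("scene",p+[d*np.cos(y),d*np.sin(y),0]);print(d,(q-[240,100]+.5)*5)
print("large top",(proj("scene",(.536,.0463,.122))-[240,100]+.5)*5)
```

```text
0.047 [501.49640921 447.59508077]
0.0595 [503.30826655 469.81063197]
large top [493.63645033 377.83921583]
```

Run:
```python
from h import *
s=cv2.imread("pics/scene1.png");s=np.clip(s.astype(float)*2.2,0,255).astype(np.uint8);crop(s,300,120,380,200,7,"pics/s1d.png")
s=cv2.imread("pics/top1.png");s=np.clip(s.astype(float)*1.7,0,255).astype(np.uint8);crop(s,250,150,370,250,6,"pics/t1d.png")
```

```text
(no output)
```

View pics/s1d.png

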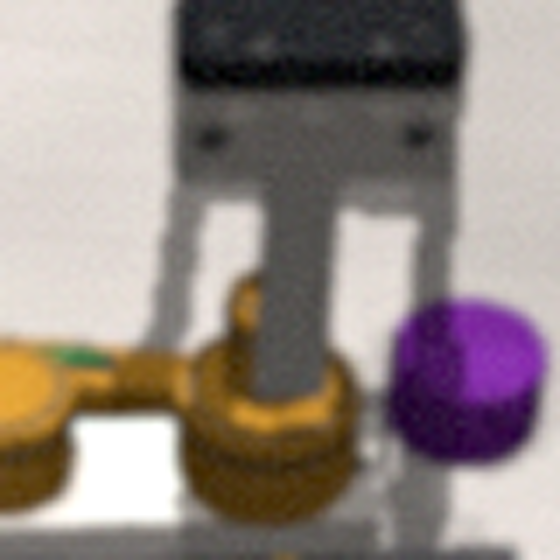

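View pics/t1d.png

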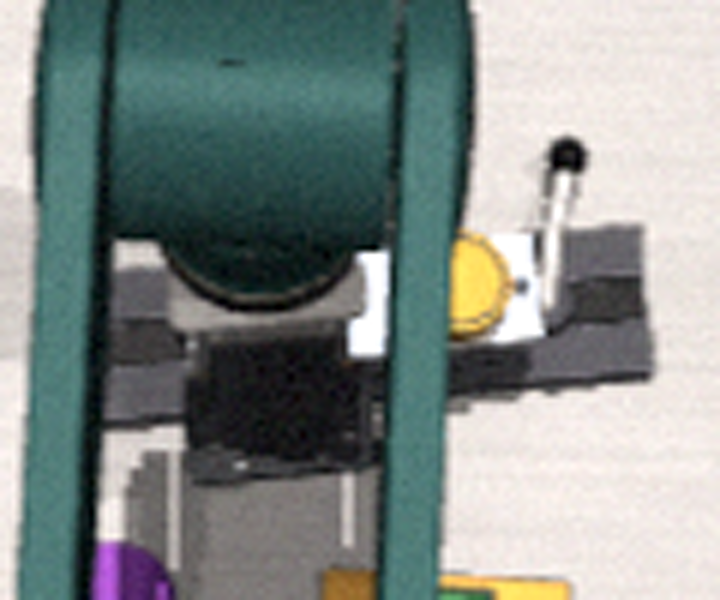

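Run:
```python
from h import *
for z in(.128,.14,.156,.17):print(z,ray("scene",300+292/7,120+395/7,z))
print(ray("scene",300+292/7,120+185/7,.225),robot.get_obs()['width'])
print(proj("scene",(.4769+.0,.04,.128)))
```

```text
0.128 [0.54605474 0.05390153]
0.14 [0.55929291 0.05415916]
0.156 [0.5769438  0.05450268]
0.17 [0.59238833 0.05480325]
[0.57202214 0.051058  ] 0.09389271886111668
[337.26476528 154.68110276]
```

Run:
```python
from h import *
p=np.array([.2493,-.4896,.1705]);y=-1.1
for d in(-.053,.053):print(proj("scene",p+[d*np.cos(y),d*np.sin(y),0]),proj("scene",p+[d*np.cos(y),d*np.sin(y),.04]))
s=cv2.imread("pics/scene0.png");s=np.clip(s.astype(float)*2.2,0,255).astype(np.uint8);crop(s,40,0,200,130,5,"pics/s0g.png")
```

```text
[162.00432233  69.71709854] [157.47938082  55.048641  ]
[119.31591967  76.79074467] [113.38750607  61.92745296]
```

View pics/s0g.png

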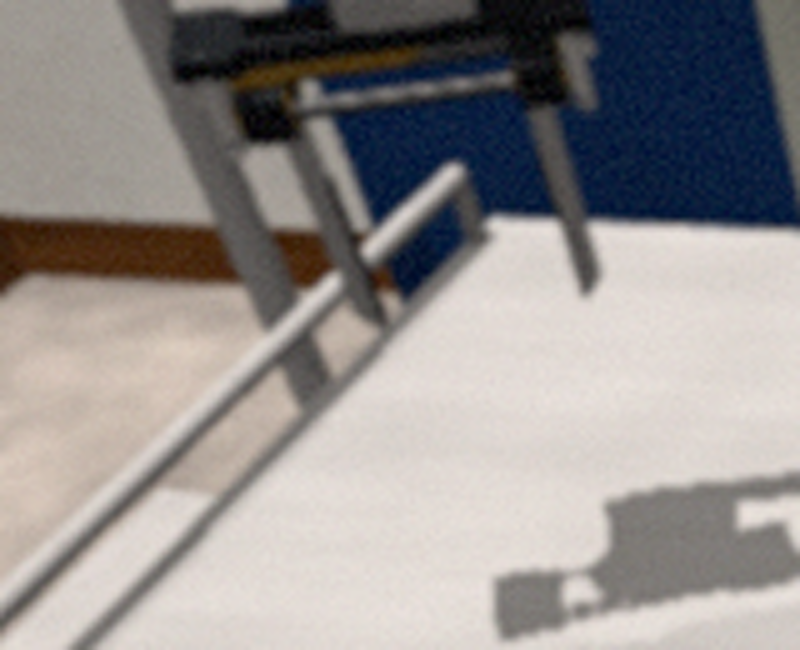

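```bash
python3 -m creep '[{"slide":[0,0,0],"roll":0,"grip":0.3},{"slide":[0,0,0],"roll":0,"grip":0.6},{"slide":[0,0,0],"roll":0,"grip":1},{"slide":[0,0,0],"roll":0,"grip":1},{"slide":[0,0,0],"roll":0,"grip":1},{"slide":[0,0,0],"roll":0,"grip":1},{"slide":[0,0,0],"roll":0,"grip":1},{"slide":[0,0,0],"roll":0,"grip":1}]'
python3 - <<'E'
from h import *
s=snapshot("scene")[:,:,::-1];cv2.imwrite("pics/scene2.png",s)
s=np.clip(s.astype(float)*2.2,0,255).astype(np.uint8);crop(s,300,120,380,200,7,"pics/s2d.png")
E
```

```text
time: 3.12
tool_pos: [0.5362, 0.0473, 0.1266]
ee_rot: [-1.571, 0.0, 0.122]
wrist_force: [0.8, 0.1, 0.0]
width: 0.0442
```

View pics/s2d.png

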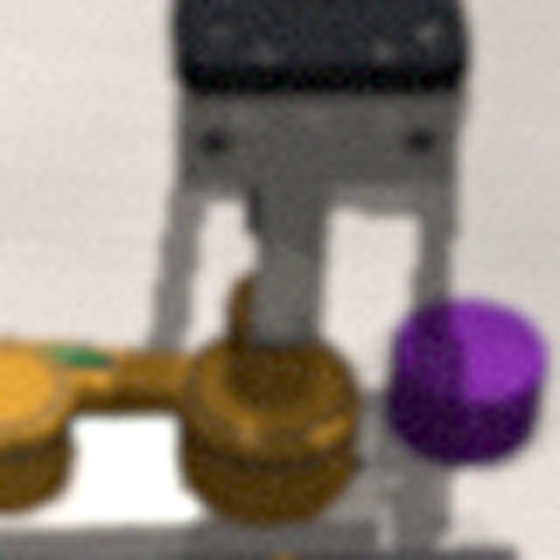

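```bash
python3 -m creep '[{"slide":[0,0,0],"roll":0,"grip":1},{"slide":[0,0,0],"roll":0,"grip":1},{"slide":[0,0,0],"roll":0,"grip":1},{"slide":[0,0,0],"roll":0,"grip":1},{"slide":[0,0,0],"roll":0,"grip":1},{"slide":[0,0,0],"roll":0,"grip":1}]'
python3 - <<'E'
from h import *
s=snapshot("scene")[:,:,::-1];cv2.imwrite("pics/scene3.png",s)
s=np.clip(s.astype(float)*2.2,0,255).astype(np.uint8);crop(s,300,120,380,200,7,"pics/s3d.png")
E
```

```text
time: 3.67
tool_pos: [0.5362, 0.0473, 0.1267]
ee_rot: [-1.571, -0.0, 0.122]
wrist_force: [0.2, -0.3, 0.4]
width: 0.0013
```

View pics/s3d.png

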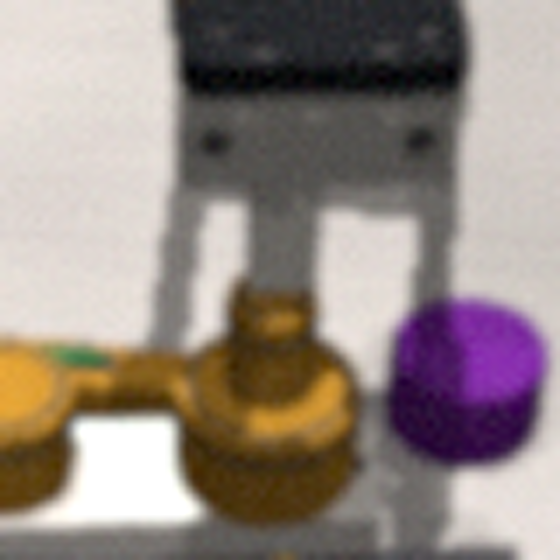

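Run:
```python
from h import *
for dz in(.025,.03,.035,.04,.045):
    y=.122;p=np.array([.5362,.0473,.1267+dz]);e=np.array([np.cos(y),np.sin(y),0]);f=np.array([-np.sin(y),np.cos(y),0])
    print(dz,[((proj("scene",p+a*e+b*f)-[300,120]+.5)*7).round(0) for a,b in((0,0),(.012,-.008),(.012,.008))])
print(((proj("scene",(.536,.0463,.156))-[300,120]+.5)*7).round(0))
```

```text
0.025 [array([279., 313.]), array([253., 341.]), array([309., 340.])]
0.03 [array([279., 300.]), array([254., 328.]), array([310., 327.])]
0.035 [array([280., 287.]), array([254., 314.]), array([311., 314.])]
0.04 [array([281., 273.]), array([255., 301.]), array([311., 300.])]
0.045 [array([281., 260.]), array([255., 287.]), array([312., 286.])]
[276. 301.]
```

The shut fingers closed on nothing, just above the small weight. The picture puts the real fingertips about 38 mm higher than the reported TCP, while the horizontal position agrees. I'll open, go down about 34 mm and look again.

```bash
python3 go.py 0.536 0.0457 0.094 7.1;  python3 -m creep '[{"slide":[0,-3,0],"roll":0,"grip":0},{"slide":[0,-3,-1.5],"roll":0,"grip":0},{"slide":[0,-3,-1.5],"roll":0,"grip":0},{"slide":[0,-3,-1.5],"roll":0,"grip":0},{"slide":[0,-3,-1.5],"roll":0,"grip":0},{"slide":[0,-3,-1.5],"roll":0,"grip":0},{"slide":[0,-3,-1.5],"roll":0,"grip":0},{"slide":[0,-3,-1.5],"roll":0,"grip":0},{"slide":[0,0,-1.5],"roll":0,"grip":0},{"slide":[0,10,-1.5],"roll":0,"grip":0},{"slide":[0,20,-1.5],"roll":0,"grip":0},{"slide":[0,28,-1.5],"roll":0,"grip":0},{"slide":[0,33,-1.5],"roll":0,"grip":0},{"slide":[0,33,-1.5],"roll":0,"grip":0}]'
python3 - <<'E'
from h import *
s=snapshot("scene")[:,:,::-1];cv2.imwrite("pics/scene4.png",s)
s=np.clip(s.astype(float)*2.2,0,255).astype(np.uint8);crop(s,300,120,380,200,7,"pics/s4d.png")
E
```

```text
t 3.72 at [0.5362 0.0473 0.1267] yaw 6.97 w 0.0003 F [ 0.3  0.4 -0.4] j6 -0.14
slide [-0.4 32.7 -1.5] roll -0.1
time: 4.88
tool_pos: [0.5349, 0.0458, 0.0912]
ee_rot: [-1.57, 0.004, 0.122]
wrist_force: [-0.6, -0.7, -0.3]
width: 0.0903
```

View pics/s4d.png

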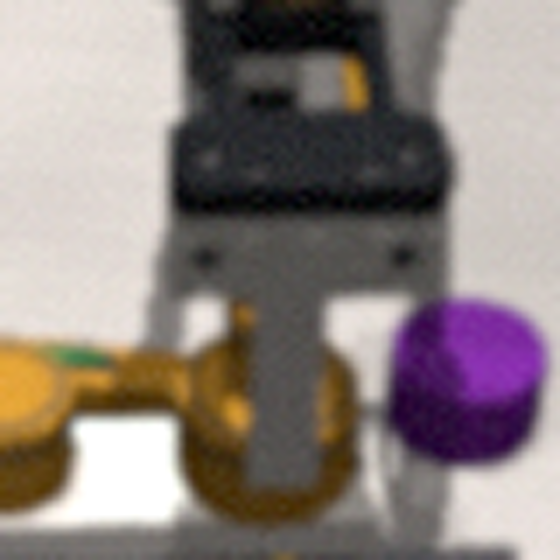

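```bash
python3 -m creep '[{"slide":[0,0,0],"roll":0,"grip":0.4},{"slide":[0,0,0],"roll":0,"grip":1},{"slide":[0,0,0],"roll":0,"grip":1},{"slide":[0,0,0],"roll":0,"grip":1},{"slide":[0,0,0],"roll":0,"grip":1},{"slide":[0,0,0],"roll":0,"grip":1},{"slide":[0,0,0],"roll":0,"grip":1},{"slide":[0,0,0],"roll":0,"grip":1},{"slide":[0,0,0],"roll":0,"grip":1},{"slide":[0,0,0],"roll":0,"grip":1},{"slide":[0,0,0],"roll":0,"grip":1},{"slide":[0,0,0],"roll":0,"grip":1}]'
python3 - <<'E'
from h import *
for z in (.12,.125,.13,.135):print(z,ray("scene",300+285/7,120+487/7,z))
s=snapshot("scene")[:,:,::-1];cv2.imwrite("pics/scene5.png",s)
s=np.clip(s.astype(float)*2.2,0,255).astype(np.uint8);crop(s,300,120,380,200,7,"pics/s5d.png")
E
```

```text
time: 5.93
tool_pos: [0.5361, 0.0458, 0.0937]
ee_rot: [-1.571, 0.001, 0.122]
wrist_force: [-1.1, -0.2, 1.0]
width: 0.0277
0.12 [0.5765925  0.05411016]
0.125 [0.58174361 0.05421398]
0.13 [0.58689472 0.0543178 ]
0.135 [0.59204583 0.05442163]
```

View pics/s5d.png

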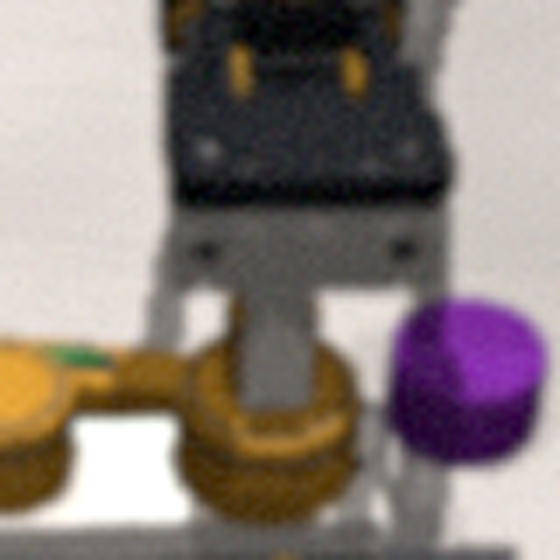

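```bash
python3 -m creep '[{"slide":[0,-8,0],"roll":0,"grip":1},{"slide":[0,-22,0],"roll":0,"grip":1},{"slide":[0,-40,0],"roll":0,"grip":1},{"slide":[0,-55,0],"roll":0,"grip":1},{"slide":[0,-60,0],"roll":0,"grip":1},{"slide":[0,-60,0],"roll":0,"grip":1}]'; python3 go.py .5876 .259 -.013
```

```text
time: 6.48
tool_pos: [0.5375, 0.0458, 0.1555]
ee_rot: [-1.571, -0.004, 0.122]
wrist_force: [-0.2, 0.2, -1.6]
width: 0.0272
t 6.48 at [0.5375 0.0458 0.1555] yaw 6.98 w 0.0272 F [-0.2  0.2 -1.6] j6 -0.14
slide [ 75.  168.7 205.6] roll 0
```

```bash
python3 -m creep '[{"slide":[4,0,10],"roll":0,"grip":1},{"slide":[12,0,33],"roll":0,"grip":1},{"slide":[23,0,63],"roll":0,"grip":1},{"slide":[35,0,95],"roll":0,"grip":1},{"slide":[46,0,127],"roll":0,"grip":1},{"slide":[57,0,157],"roll":0,"grip":1},{"slide":[66,0,182],"roll":0,"grip":1},{"slide":[72,0,198],"roll":0,"grip":1},{"slide":[75,20,206],"roll":0,"grip":1},{"slide":[75,50,206],"roll":0,"grip":1},{"slide":[75,85,206],"roll":0,"grip":1},{"slide":[75,115,206],"roll":0,"grip":1},{"slide":[75,130,206],"roll":0,"grip":1},{"slide":[75,135,206],"roll":0,"grip":1},{"slide":[75,135,206],"roll":0,"grip":1},{"slide":[75,135,206],"roll":0,"grip":1}]'; python3 go.py .5876 .259 -.013
cat > snap.py <<'E'
import sys
from h import *
n,f,x0,y0,x1,y1,s=sys.argv[1],sys.argv[2],*map(int,sys.argv[3:8])
i=snapshot(n)[:,:,::-1];cv2.imwrite(f"pics/{f}_full.png",i)
crop(np.clip(i.astype(float)*(2.2 if n=="scene" else 1.6),0,255).astype(np.uint8),x0,y0,x1,y1,s,f"pics/{f}.png")
E
python3 snap.py scene p1 390 170 490 270 6
```

```text
time: 7.82
tool_pos: [0.586, 0.2599, 0.0187]
ee_rot: [-1.571, -0.0, 0.122]
wrist_force: [-0.2, 0.0, -0.9]
width: 0.0274
t 7.82 at [0.586  0.2599 0.0187] yaw 6.99 w 0.0274 F [-0.2  0.  -0.9] j6 0.21
slide [ 1.5 31.7 -1.1] roll 0
```

View pics/p1.png

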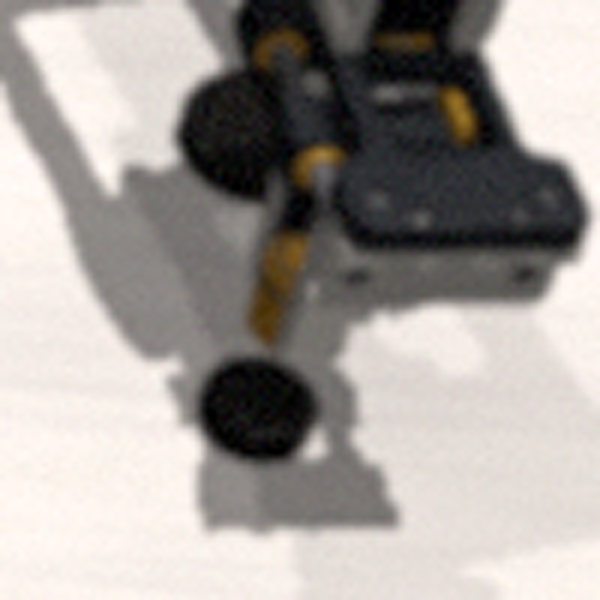

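View pics/p1_full.png

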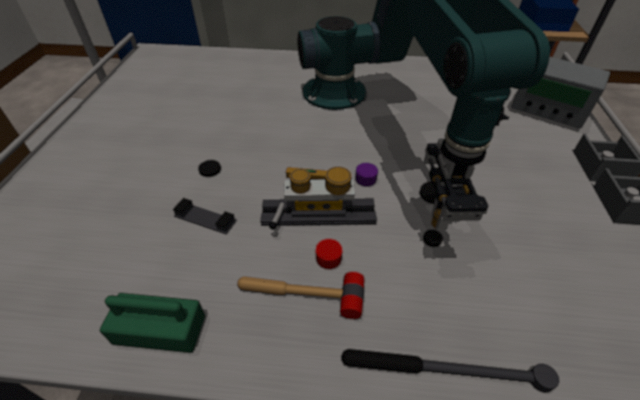

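```bash
python3 snap.py top p1t 170 130 290 230 6
```

```text
(no output)
```

View pics/p1t.png

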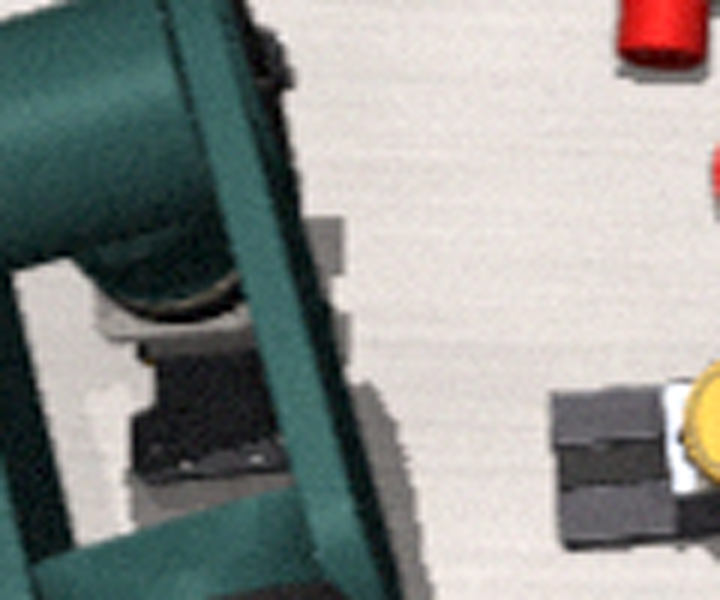

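Run:
```python
from m2 import *
i=cv2.imread("pics/p1_full.png");i=np.clip(i*2.2,0,255).astype(np.uint8)
ov("scene",i,[(.586,.26,.047,.014),(.586,.26,.081,.014),(.5876,.259,.012,.021)],(390,170,490,270),6,"pics/o3.png")
y=.122;p=np.array([.586,.26,.0187+.038]);e=np.array([np.cos(y),np.sin(y),0]);f=np.array([-np.sin(y),np.cos(y),0])
print([((proj("scene",p+a*e+b*f)-[390,170]+.5)*6).round(0) for a,b in((.026,-.008),(.026,.008),(-.026,0))])
```

```text
[array([287., 373.]), array([334., 372.]), array([275., 258.])]
```

View pics/o3.png

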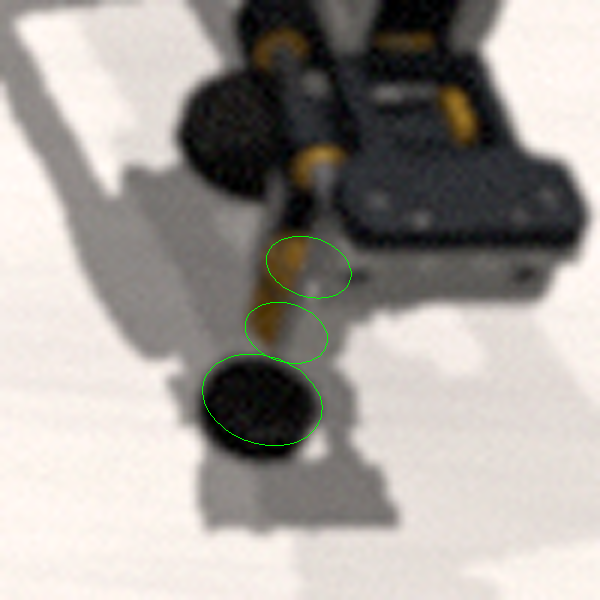

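```bash
python3 -m creep '[{"slide":[1.5,10,-1],"roll":0,"grip":1},{"slide":[1.5,20,-1],"roll":0,"grip":1},{"slide":[1.5,28,-1],"roll":0,"grip":1},{"slide":[1.5,32,-1],"roll":0,"grip":1},{"slide":[1.5,33,-1],"roll":0,"grip":1},{"slide":[1.5,33,-1],"roll":0,"grip":1},{"slide":[1.5,33,-1],"roll":0,"grip":1}]'; python3 go.py .5876 .259 -.0163
```

```text
time: 8.5
tool_pos: [0.5875, 0.2586, -0.0144]
ee_rot: [-1.571, -0.0, 0.122]
wrist_force: [0.8, 0.3, -2.0]
width: 0.0279
t 8.5 at [ 0.5875  0.2586 -0.0144] yaw 6.97 w 0.0279 F [ 0.8  0.3 -2. ] j6 0.2
slide [0.1 1.9 0.4] roll 0
```

```bash
python3 -m creep '[{"slide":[0,0.7,0],"roll":0,"grip":1},{"slide":[0,1.4,0],"roll":0,"grip":1},{"slide":[0,1.4,0],"roll":0,"grip":1}]'; python3 go.py .5876 .259 -.0163;python3 snap.py scene p2 390 170 490 270 6
```

```text
time: 8.75
tool_pos: [0.5876, 0.2586, -0.0156]
ee_rot: [-1.571, -0.0, 0.122]
wrist_force: [0.1, -0.1, -2.1]
width: 0.0273
t 8.75 at [ 0.5876  0.2586 -0.0156] yaw 6.97 w 0.0273 F [ 0.1 -0.1 -2.1] j6 0.2
slide [0.1 0.7 0.4] roll 0
```

View pics/p2.png

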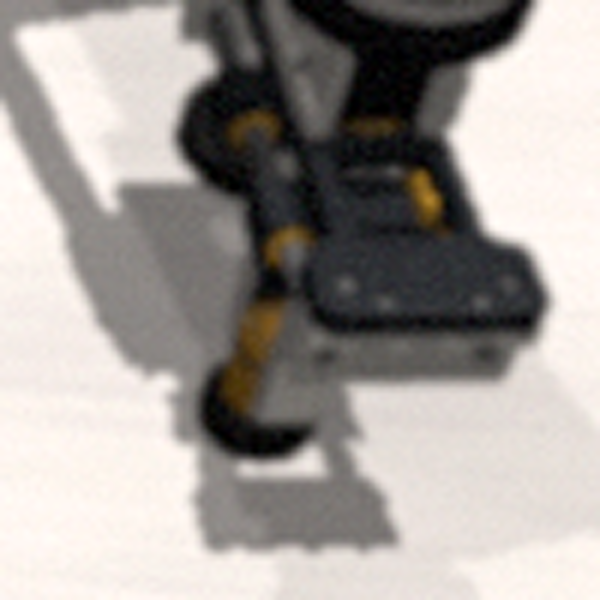

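```bash
python3 -m creep '[{"slide":[0,0.8,0],"roll":0,"grip":1},{"slide":[0,1,0],"roll":0,"grip":1},{"slide":[0,1,0],"roll":0,"grip":1}]'; python3 -m creep '[{"slide":[0,0.8,0],"roll":0,"grip":1},{"slide":[0,0.8,0],"roll":0,"grip":1},{"slide":[0,0.8,0],"roll":0,"grip":1}]'
```

```text
time: 9.05
tool_pos: [0.5877, 0.2587, -0.0163]
ee_rot: [-1.571, -0.001, 0.122]
wrist_force: [-0.6, 0.8, -0.9]
width: 0.0273
time: 9.3
tool_pos: [0.5877, 0.2587, -0.0163]
ee_rot: [-1.571, -0.001, 0.122]
wrist_force: [-2.8, -0.7, 4.9]
width: 0.0273
```

```bash
python3 -m creep '[{"slide":[0,-0.8,0],"roll":0,"grip":0.55},{"slide":[0,-0.8,0],"roll":0,"grip":0.55},{"slide":[0,-0.8,0],"roll":0,"grip":0.5},{"slide":[0,-0.8,0],"roll":0,"grip":0.4},{"slide":[0,-0.8,0],"roll":0,"grip":0.2},{"slide":[0,-5,0],"roll":0,"grip":0},{"slide":[0,-20,0],"roll":0,"grip":0},{"slide":[0,-50,0],"roll":0,"grip":0},{"slide":[0,-90,0],"roll":0,"grip":0},{"slide":[0,-130,0],"roll":0,"grip":0},{"slide":[0,-150,0],"roll":0,"grip":0},{"slide":[0,-150,0],"roll":0,"grip":0}]'; python3 go.py .5437 -.0327 .14 7.1
```

```text
time: 10.3
tool_pos: [0.5912, 0.2599, 0.1409]
ee_rot: [-1.568, -0.014, 0.122]
wrist_force: [0.1, 0.8, 0.1]
width: 0.0938
t 10.3 at [0.5912 0.2599 0.1409] yaw 6.98 w 0.0938 F [0.1 0.8 0.1] j6 0.2
slide [ -82.7   -1.  -284.7] roll -0.1
```

```bash
python3 snap.py scene q1 250 140 480 270 3;python3 snap.py top q1t 190 150 360 270 4
python3 - <<'E'
from m2 import *
I=cv2.imread("pics/q1t_full.png")
h=cv2.cvtColor(I,cv2.COLOR_BGR2HSV);m=(h[...,0]<32)&(h[...,0]>8)&(h[...,1]>110)&(h[...,2]>45)
for k,uv,r,x0 in(("med",(327,197),.022,(.5425,-.033)),("large",(295,200),.028,(.535,.046))):
    c,A=blob(m,*uv);x=fitcyl("top",c,.088,.122,r,x0);print(k,x,A,cv2.contourArea(hull("top",*x,.088,.122,r)))
E
```

```text
med [ 0.54375146 -0.03209269] 229 269.7218409725465
large [0.53388913 0.04741151] 376 423.7167875037994
```

View pics/q1.png

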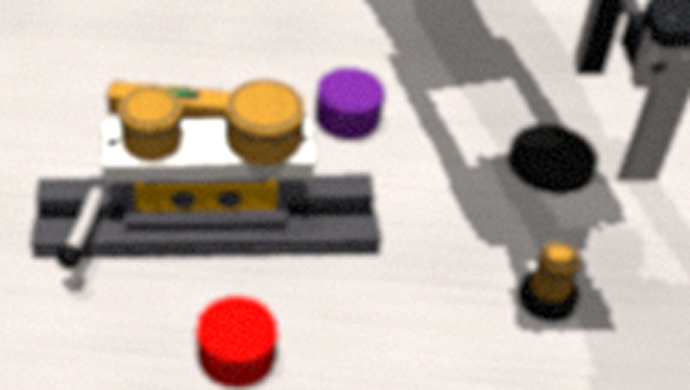

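View pics/q1t.png

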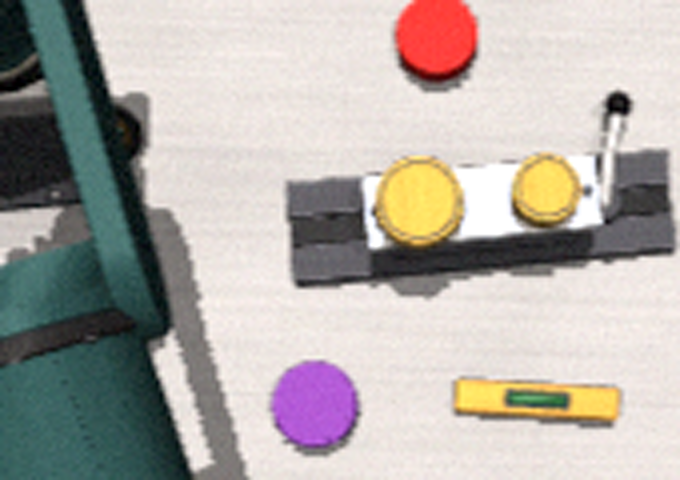

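The small weight stands upright on its pad (scene crop (556,262), pad at (549,295)), and medium and large are undisturbed on the beam. The large weight is next.

```bash
python3 go.py .535 .0464 .062 7.1; python3 -m creep '[{"slide":[-7,0,-20],"roll":0,"grip":0},{"slide":[-81,0,-205],"roll":0,"grip":0},{"slide":[-81,0,-205],"roll":0,"grip":0},{"slide":[-81,0,-205],"roll":0,"grip":0},{"slide":[-81,0,-205],"roll":0,"grip":0},{"slide":[-81,0,-205],"roll":0,"grip":0},{"slide":[-81,0,-205],"roll":0,"grip":0},{"slide":[-81,0,-205],"roll":0,"grip":0},{"slide":[-81,0,-205],"roll":0,"grip":0},{"slide":[-81,0,-205],"roll":0,"grip":0}]';  python3 go.py .535 .0464 .062 7.1
```

```text
t 10.4 at [0.588  0.2588 0.1336] yaw 6.98 w 0.0942 F [ 0.2 -0.4 -1. ] j6 0.2
slide [ -78.6   71.3 -204.4] roll -0.1
time: 11.23
tool_pos: [0.5316, 0.0465, 0.1312]
ee_rot: [-1.57, 0.002, 0.123]
wrist_force: [-0.2, -0.9, -0.7]
width: 0.094
t 11.23 at [0.5316 0.0465 0.1312] yaw 7.06 w 0.094 F [-0.2 -0.9 -0.7] j6 -0.14
slide [ 3.5 69.2 -0.6] roll -0.0
```

```bash
python3 -m creep '[{"slide":[3,10,-0.5],"roll":0,"grip":0},{"slide":[3,30,-0.5],"roll":0,"grip":0},{"slide":[3,50,-0.5],"roll":0,"grip":0},{"slide":[3,64,-0.5],"roll":0,"grip":0},{"slide":[3,69,-0.5],"roll":0,"grip":0},{"slide":[3,69,-0.5],"roll":0,"grip":0},{"slide":[3,69,-0.5],"roll":0,"grip":0}]';  python3 go.py .535 .0464 .062 7.1; python3 snap.py scene r1 290 110 390 210 6
```

```text
time: 11.82
tool_pos: [0.5352, 0.0458, 0.0633]
ee_rot: [-1.571, 0.0, 0.123]
wrist_force: [-0.4, -0.4, 0.1]
width: 0.094
t 11.82 at [0.5352 0.0458 0.0633] yaw 7.04 w 0.094 F [-0.4 -0.4  0.1] j6 -0.14
slide [-0.1  1.3  0.6] roll -0.1
```

View pics/r1.png

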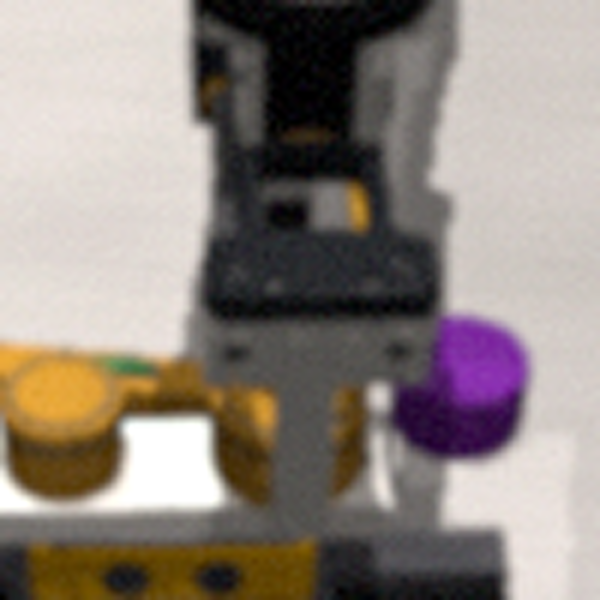

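```bash
python3 -m creep '[{"slide":[0,1,0.5],"roll":0,"grip":0.3},{"slide":[0,1,0.5],"roll":0,"grip":1},{"slide":[0,1,0.5],"roll":0,"grip":1},{"slide":[0,1,0.5],"roll":0,"grip":1},{"slide":[0,1,0.5],"roll":0,"grip":1},{"slide":[0,1,0.5],"roll":0,"grip":1},{"slide":[0,1,0.5],"roll":0,"grip":1},{"slide":[0,1,0.5],"roll":0,"grip":1},{"slide":[0,1,0.5],"roll":0,"grip":1}]';python3 go.py .4451 .2763 -
```

```text
time: 12.62
tool_pos: [0.5356, 0.0456, 0.0628]
ee_rot: [-1.571, -0.002, 0.122]
wrist_force: [2.4, -0.3, 0.6]
width: 0.0557
t 12.62 at [0.5356 0.0456 0.0628] yaw 6.97 w 0.0557 F [ 2.4 -0.3  0.6] j6 -0.14
slide [-6.18e+01 -1.00e-01  2.40e+02] roll 0
```

```bash
python3 -m creep '[{"slide":[0,-6,0],"roll":0,"grip":1},{"slide":[0,-18,0],"roll":0,"grip":1},{"slide":[0,-38,0],"roll":0,"grip":1},{"slide":[0,-60,0],"roll":0,"grip":1},{"slide":[0,-78,0],"roll":0,"grip":1},{"slide":[-1,-88,4],"roll":0,"grip":1},{"slide":[-5,-90,20],"roll":0,"grip":1},{"slide":[-12,-90,45],"roll":0,"grip":1},{"slide":[-20,-90,78],"roll":0,"grip":1},{"slide":[-29,-90,112],"roll":0,"grip":1},{"slide":[-38,-90,147],"roll":0,"grip":1},{"slide":[-46,-90,180],"roll":0,"grip":1},{"slide":[-54,-90,210],"roll":0,"grip":1},{"slide":[-59,-90,230],"roll":0,"grip":1},{"slide":[-62,-90,239],"roll":0,"grip":1},{"slide":[-62,-90,239],"roll":0,"grip":1},{"slide":[-62,-90,239],"roll":0,"grip":1}]';python3 go.py .4451 .2758 .017
```

```text
time: 14.03
tool_pos: [0.4438, 0.2747, 0.1517]
ee_rot: [-1.573, 0.002, 0.123]
wrist_force: [0.6, -1.1, -7.5]
width: 0.0558
t 14.03 at [0.4438 0.2747 0.1517] yaw 7.02 w 0.0558 F [ 0.6 -1.1 -7.5] j6 0.32
slide [  1.7 134.7   1.2] roll 0
```

```bash
python3 -m creep '[{"slide":[1,8,1],"roll":0,"grip":1},{"slide":[1,25,1],"roll":0,"grip":1},{"slide":[1,50,1],"roll":0,"grip":1},{"slide":[1,78,1],"roll":0,"grip":1},{"slide":[1,105,1],"roll":0,"grip":1},{"slide":[1,125,1],"roll":0,"grip":1},{"slide":[1,140,1],"roll":0,"grip":1},{"slide":[1,148,1],"roll":0,"grip":1},{"slide":[1,150,1],"roll":0,"grip":1},{"slide":[1,150,1],"roll":0,"grip":1},{"slide":[1,150,1],"roll":0,"grip":1}]';python3 go.py .4451 .2758 -.0132; python3 snap.py scene r2 380 120 480 220 6
```

```text
time: 14.95
tool_pos: [0.4465, 0.2764, 0.0037]
ee_rot: [-1.57, -0.002, 0.121]
wrist_force: [0.5, 0.6, -8.2]
width: 0.0555
t 14.95 at [0.4465 0.2764 0.0037] yaw 6.93 w 0.0555 F [ 0.5  0.6 -8.2] j6 0.33
slide [-1.5 16.8 -0.5] roll 0
```

View pics/r2.png

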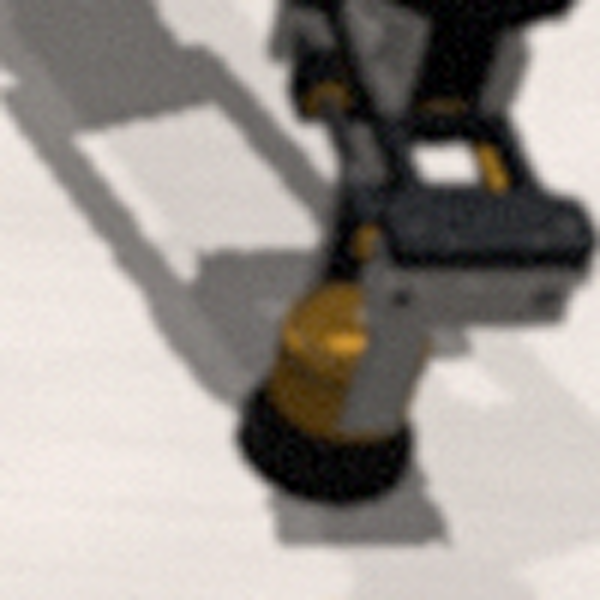

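```bash
python3 -m creep '[{"slide":[-1,5,-0.5],"roll":0,"grip":1},{"slide":[-1,10,-0.5],"roll":0,"grip":1},{"slide":[-1,14,-0.5],"roll":0,"grip":1},{"slide":[-1,16,-0.5],"roll":0,"grip":1},{"slide":[-1,16,-0.5],"roll":0,"grip":1},{"slide":[-1,16,-0.5],"roll":0,"grip":1}]';python3 go.py .4451 .2758 -.0132; python3 -m creep '[{"slide":[0,0.8,0],"roll":0,"grip":1},{"slide":[0,0.8,0],"roll":0,"grip":1},{"slide":[0,0.8,0],"roll":0,"grip":1}]'
```

```text
time: 15.5
tool_pos: [0.4442, 0.2758, -0.0133]
ee_rot: [-1.571, 0.0, 0.122]
wrist_force: [-1.6, -1.8, -3.6]
width: 0.0555
t 15.5 at [ 0.4442  0.2758 -0.0133] yaw 6.98 w 0.0555 F [-1.6 -1.8 -3.6] j6 0.33
slide [ 0.9 -0.1 -0.1] roll 0
time: 15.75
tool_pos: [0.4442, 0.2758, -0.0133]
ee_rot: [-1.571, 0.0, 0.122]
wrist_force: [-5.1, -2.6, 2.6]
width: 0.0556
```

```bash
python3 -m creep '[{"slide":[0,-0.8,0],"roll":0,"grip":0.35},{"slide":[0,-0.8,0],"roll":0,"grip":0.3},{"slide":[0,-0.8,0],"roll":0,"grip":0.2},{"slide":[0,-0.8,0],"roll":0,"grip":0.05},{"slide":[0,-0.8,0],"roll":0,"grip":0},{"slide":[0,-5,0],"roll":0,"grip":0},{"slide":[0,-20,0],"roll":0,"grip":0},{"slide":[0,-50,0],"roll":0,"grip":0},{"slide":[0,-90,0],"roll":0,"grip":0},{"slide":[0,-130,0],"roll":0,"grip":0},{"slide":[0,-140,0],"roll":0,"grip":0},{"slide":[0,-140,0],"roll":0,"grip":0},{"slide":[0,-140,0],"roll":0,"grip":0}]'; python3 go.py .5432 -.0325 .13 7.1
```

```text
time: 16.83
tool_pos: [0.4445, 0.2759, 0.1258]
ee_rot: [-1.571, -0.001, 0.122]
wrist_force: [-0.2, -0.6, -0.7]
width: 0.0942
t 16.83 at [0.4445 0.2759 0.1258] yaw 6.97 w 0.0942 F [-0.2 -0.6 -0.7] j6 0.33
slide [  60.5   -4.2 -318.1] roll -0.1
```

```bash
python3 -m creep '[{"slide":[4,-4,-20],"roll":0,"grip":0},{"slide":[60,-4,-318],"roll":0,"grip":0},{"slide":[60,-4,-318],"roll":0,"grip":0},{"slide":[60,-4,-318],"roll":0,"grip":0},{"slide":[60,-4,-318],"roll":0,"grip":0},{"slide":[60,-4,-318],"roll":0,"grip":0},{"slide":[60,-4,-318],"roll":0,"grip":0},{"slide":[60,-4,-318],"roll":0,"grip":0},{"slide":[60,-4,-318],"roll":0,"grip":0},{"slide":[60,-4,-318],"roll":0,"grip":0},{"slide":[60,-4,-318],"roll":0,"grip":0},{"slide":[60,-4,-318],"roll":0,"grip":0}]'; python3 go.py .5432 -.0325 .0625 7.1; python3 snap.py scene r3 250 90 480 270 3
```

```text
time: 17.83
tool_pos: [0.5413, -0.0309, 0.1282]
ee_rot: [-1.569, 0.003, 0.123]
wrist_force: [-0.4, 0.7, -0.6]
width: 0.094
t 17.83 at [ 0.5413 -0.0309  0.1282] yaw 7.06 w 0.094 F [-0.4  0.7 -0.6] j6 -0.29
slide [ 1.8 65.7 -2. ] roll -0.0
```

View pics/r3.png

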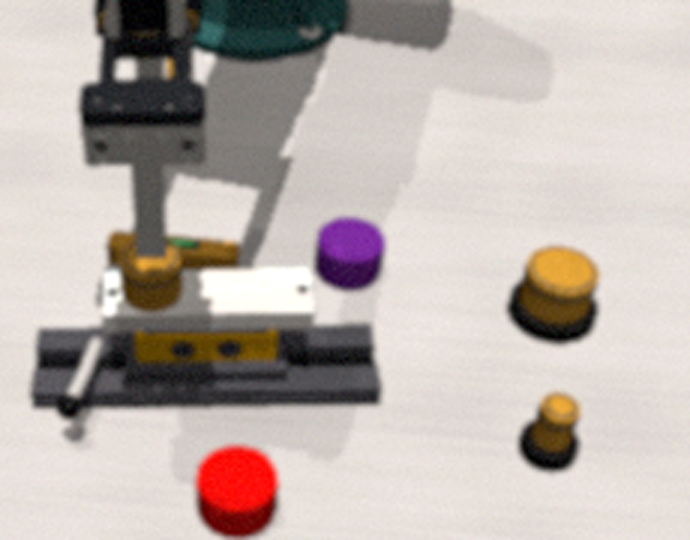

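Large is on its pad at crop (560,285), small at (558,425), and the beam is level with medium on it. I'll go down on the medium weight now.

```bash
python3 -m creep '[{"slide":[1,10,-2],"roll":0,"grip":0},{"slide":[1,30,-2],"roll":0,"grip":0},{"slide":[1,50,-2],"roll":0,"grip":0},{"slide":[1,62,-2],"roll":0,"grip":0},{"slide":[1,66,-2],"roll":0,"grip":0},{"slide":[1,66,-2],"roll":0,"grip":0},{"slide":[1,66,-2],"roll":0,"grip":0}]';  python3 go.py .5432 -.0325 .0625 7.1;  python3 -m creep '[{"slide":[0,0,0],"roll":0,"grip":0.3},{"slide":[0,0,0],"roll":0,"grip":1},{"slide":[0,0,0],"roll":0,"grip":1},{"slide":[0,0,0],"roll":0,"grip":1},{"slide":[0,0,0],"roll":0,"grip":1},{"slide":[0,0,0],"roll":0,"grip":1},{"slide":[0,0,0],"roll":0,"grip":1},{"slide":[0,0,0],"roll":0,"grip":1},{"slide":[0,0,0],"roll":0,"grip":1},{"slide":[0,0,0],"roll":0,"grip":1}]';python3 go.py .4145 -.2893 .15
```

```text
time: 18.47
tool_pos: [0.544, -0.034, 0.0642]
ee_rot: [-1.571, -0.001, 0.122]
wrist_force: [-0.1, -0.5, 0.3]
width: 0.0942
t 18.47 at [ 0.544  -0.034   0.0642] yaw 7.02 w 0.0942 F [-0.1 -0.5  0.3] j6 -0.29
slide [-0.6  1.7  1.6] roll -0.1
time: 19.3
tool_pos: [0.5443, -0.0344, 0.0638]
ee_rot: [-1.571, -0.001, 0.122]
wrist_force: [1.3, 0.8, -0.1]
width: 0.0435
t 19.3 at [ 0.5443 -0.0344  0.0638] yaw 6.97 w 0.0435 F [ 1.3  0.8 -0.1] j6 -0.29
slide [-159.7  -86.4 -237.3] roll 0
```

```bash
python3 go.py .4147 -.2910 .15;python3 -m creep '[{"slide":[0,-6,0],"roll":0,"grip":1},{"slide":[0,-18,0],"roll":0,"grip":1},{"slide":[0,-38,0],"roll":0,"grip":1},{"slide":[0,-60,0],"roll":0,"grip":1},{"slide":[-2,-76,-3],"roll":0,"grip":1},{"slide":[-8,-85,-12],"roll":0,"grip":1},{"slide":[-22,-86,-33],"roll":0,"grip":1},{"slide":[-40,-86,-60],"roll":0,"grip":1},{"slide":[-60,-86,-90],"roll":0,"grip":1},{"slide":[-80,-86,-120],"roll":0,"grip":1},{"slide":[-100,-86,-150],"roll":0,"grip":1},{"slide":[-120,-86,-180],"roll":0,"grip":1},{"slide":[-138,-86,-207],"roll":0,"grip":1},{"slide":[-151,-86,-227],"roll":0,"grip":1},{"slide":[-158,-86,-237],"roll":0,"grip":1},{"slide":[-160,-86,-239],"roll":0,"grip":1},{"slide":[-160,-86,-239],"roll":0,"grip":1},{"slide":[-160,-86,-239],"roll":0,"grip":1}]';python3 go.py .4147 -.2910 .01
```

```text
t 19.3 at [ 0.5443 -0.0344  0.0638] yaw 6.97 w 0.0435 F [ 1.3  0.8 -0.1] j6 -0.29
slide [-159.7  -86.4 -239. ] roll 0
time: 20.8
tool_pos: [0.4141, -0.29, 0.1495]
ee_rot: [-1.569, -0.0, 0.122]
wrist_force: [1.1, 0.3, -4.4]
width: 0.0434
t 20.8 at [ 0.4141 -0.29    0.1495] yaw 7.02 w 0.0434 F [ 1.1  0.3 -4.4] j6 -0.85
slide [  0.4 139.5  -1.3] roll 0
```

```bash
python3 -m creep '[{"slide":[0,8,-1],"roll":0,"grip":1},{"slide":[0,25,-1],"roll":0,"grip":1},{"slide":[0,50,-1],"roll":0,"grip":1},{"slide":[0,78,-1],"roll":0,"grip":1},{"slide":[0,105,-1],"roll":0,"grip":1},{"slide":[0,125,-1],"roll":0,"grip":1},{"slide":[0,137,-1],"roll":0,"grip":1},{"slide":[0,142,-1],"roll":0,"grip":1},{"slide":[0,142,-1],"roll":0,"grip":1},{"slide":[0,142,-1],"roll":0,"grip":1}]';python3 go.py .4147 -.291 -.0122; python3 snap.py scene r4 160 100 260 200 6
```

```text
time: 21.63
tool_pos: [0.415, -0.2923, 0.0087]
ee_rot: [-1.572, -0.001, 0.123]
wrist_force: [0.3, -0.2, -4.7]
width: 0.0435
t 21.63 at [ 0.415  -0.2923  0.0087] yaw 7.02 w 0.0435 F [ 0.3 -0.2 -4.7] j6 -0.85
slide [-0.1 20.9  1.4] roll 0
```

View pics/r4.png

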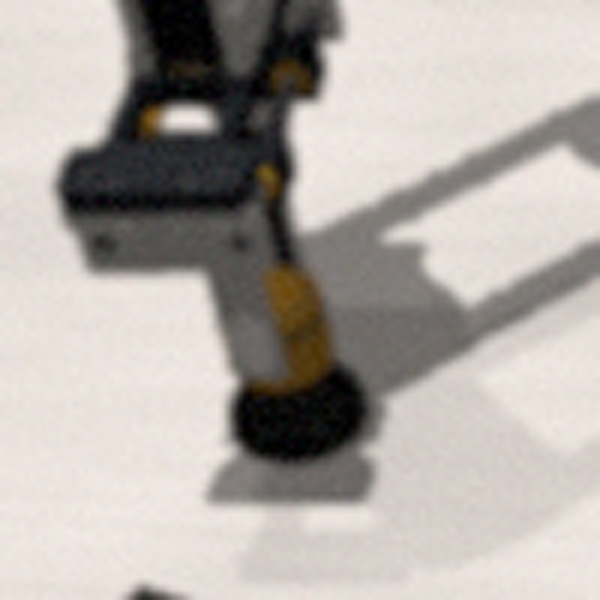

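```bash
python3 -m creep '[{"slide":[0,7,1],"roll":0,"grip":1},{"slide":[0,13,1],"roll":0,"grip":1},{"slide":[0,18,1],"roll":0,"grip":1},{"slide":[0,20,1],"roll":0,"grip":1},{"slide":[0,20,1],"roll":0,"grip":1},{"slide":[0,20,1],"roll":0,"grip":1}]';python3 go.py .4147 -.291 -.0122; python3 -m creep '[{"slide":[0,0.7,0],"roll":0,"grip":1},{"slide":[0,0.7,0],"roll":0,"grip":1},{"slide":[0,0.7,0],"roll":0,"grip":1}]'
```

```text
time: 22.18
tool_pos: [0.4138, -0.291, -0.0123]
ee_rot: [-1.571, 0.0, 0.122]
wrist_force: [-0.3, 0.7, -2.8]
width: 0.0433
t 22.18 at [ 0.4138 -0.291  -0.0123] yaw 6.97 w 0.0433 F [-0.3  0.7 -2.8] j6 -0.85
slide [ 0.9 -0.1 -0.1] roll 0
time: 22.43
tool_pos: [0.4138, -0.2911, -0.0123]
ee_rot: [-1.571, 0.0, 0.122]
wrist_force: [-3.1, 2.3, 3.2]
width: 0.0439
```

```bash
python3 -m creep '[{"slide":[0,-0.7,0],"roll":0,"grip":0.45},{"slide":[0,-0.7,0],"roll":0,"grip":0.4},{"slide":[0,-0.7,0],"roll":0,"grip":0.3},{"slide":[0,-0.7,0],"roll":0,"grip":0.1},{"slide":[0,-0.7,0],"roll":0,"grip":0},{"slide":[0,-5,0],"roll":0,"grip":0},{"slide":[0,-20,0],"roll":0,"grip":0},{"slide":[0,-50,0],"roll":0,"grip":0},{"slide":[0,-90,0],"roll":0,"grip":0},{"slide":[0,-130,0],"roll":0,"grip":0},{"slide":[0,-140,0],"roll":0,"grip":0},{"slide":[0,-140,0],"roll":0,"grip":0},{"slide":[0,-140,0],"roll":0,"grip":0}]'; python3 snap.py top r5t 190 150 450 290 3;python3 snap.py scene r5 160 110 480 260 2; python3 go.py .539 .0065 .13 7.1
```

```text
time: 23.52
tool_pos: [0.414, -0.2912, 0.1271]
ee_rot: [-1.572, -0.001, 0.122]
wrist_force: [-0.9, 0.2, -0.6]
width: 0.0936
t 23.62 at [ 0.4127 -0.2901  0.1245] yaw 6.97 w 0.094 F [-0.1 -0.9 -0.5] j6 -0.85
slide [161.3  -5.1 279.1] roll -0.1
```

View pics/r5t.png

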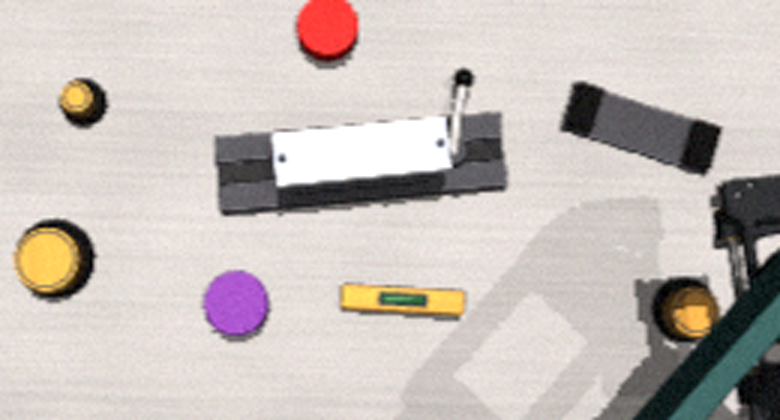

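View pics/r5.png

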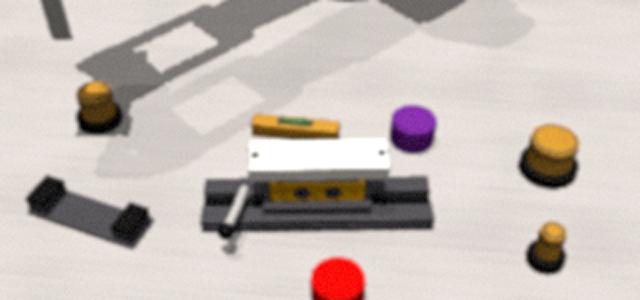

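Run:
```python
from m2 import *
for n,fn,L in(("top","r5t",(("small",(216,183),.014,(.5876,.259)),("large",(206,236),.028,(.4451,.2763)))),("scene","r5",(("small",(435,230),.014,(.5876,.259)),("large",(436,185),.028,(.4451,.2763)),("medium",(208,160),.022,(.4145,-.2893))))):
    I=cv2.imread(f"pics/{fn}_full.png");h=cv2.cvtColor(I,cv2.COLOR_BGR2HSV);m=(h[...,0]<32)&(h[...,0]>8)&(h[...,1]>110)&(h[...,2]>30)
    for k,uv,r,x0 in L:
        c,A=blob(m,*uv);x=fitcyl(n,c,.012,.046,r,x0);print(n,k,x.round(4),A,round(cv2.contourArea(hull(n,*x,.012,.046,r))))
I=cv2.imread("pics/r5t_full.png");g=np.clip(I*1.6,0,255).astype(np.uint8)
crop(I,250,170,360,225,7,"pics/beam.png")
```

```text
top small [0.586  0.2604] 103 116
top large [0.442  0.2782] 386 413
scene small [0.5866 0.2586] 197 255
scene large [0.4428 0.2765] 480 564
scene medium [ 0.4121 -0.2896] 267 343
```

View pics/beam.png

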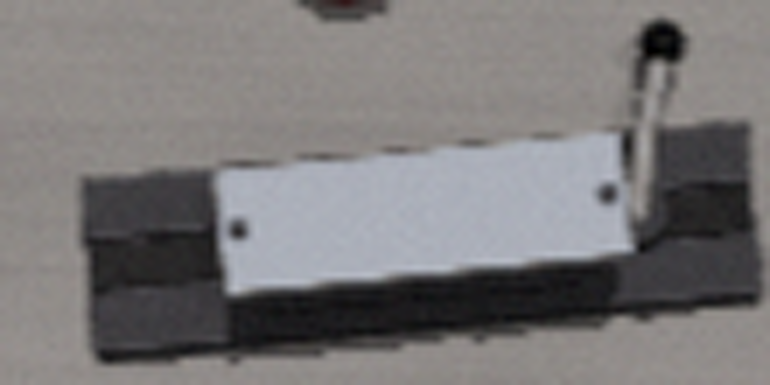

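```bash
cat > bm.py <<'E'
from h import *
from m3 import boxhull
def beamfit(n,I,uv,z,p0,thr=115):
    h=cv2.cvtColor(I,cv2.COLOR_BGR2HSV).astype(int);g=I.astype(int)
    m=(g[...,0]-g[...,2]>6)&(g[...,0]>thr)
    m=cv2.morphologyEx(m.astype(np.uint8),cv2.MORPH_CLOSE,np.ones((3,3)))
    k,l,s,c=cv2.connectedComponentsWithStats(m);b=l==l[uv[1],uv[0]]
    q=cv2.moments(b.astype(np.uint8),True)
    ang=.5*np.arctan2(2*q["mu11"],q["mu20"]-q["mu02"]);cx=q["m10"]/q["m00"];cy=q["m01"]/q["m00"]
    a=ray(n,cx-30*np.cos(ang),cy-30*np.sin(ang),z);e=ray(n,cx+30*np.cos(ang),cy+30*np.sin(ang),z);d=a-e
    if d[1]<0:d=-d
    print(n,"area",b.sum(),"centre",ray(n,cx,cy,z).round(4),"yaw",np.degrees(np.arctan2(-d[0],d[1])).round(2))
if __name__=="__main__":
    beamfit("top",cv2.imread("pics/r5t_full.png"),(310,200),.088,None)
    a=np.array([ray("top",250+237/7,170+230/7,.088),ray("top",250+607/7,170+193/7,.088)]);print("dots",a.round(4),a.mean(0),np.degrees(np.arctan2(-(a[0]-a[1])[0],(a[0]-a[1])[1])))
    I=cv2.imread("pics/r5_full.png");b=np.array([ray("scene",160+255/2,110+155/2,.088),ray("scene",160+382/2,110+153/2,.088)]);print("dots sc",b.round(4),b.mean(0))
E
python3 bm.py
```

```text
top area 1001 centre [0.5389 0.0077] yaw 7.3
dots [[ 0.5292  0.0741]
 [ 0.5467 -0.061 ]] [0.53795267 0.00655191] 7.418864471335928
dots sc [[ 0.5492 -0.0602]
 [ 0.5319  0.0748]] [0.54054183 0.00728953]
```

```bash
python3 go.py .539 .007 .13 7.3; python3 -m creep '[{"slide":[10,-5,20],"roll":0,"grip":0},{"slide":[161,-5,280],"roll":0,"grip":0},{"slide":[161,-5,280],"roll":0,"grip":0},{"slide":[161,-5,280],"roll":0,"grip":0},{"slide":[161,-5,280],"roll":0,"grip":0},{"slide":[161,-5,280],"roll":0,"grip":0},{"slide":[161,-5,280],"roll":-0.3,"grip":0},{"slide":[161,-5,280],"roll":-0.3,"grip":0},{"slide":[161,-5,280],"roll":-0.3,"grip":0},{"slide":[161,-5,280],"roll":-0.3,"grip":0},{"slide":[161,-5,280],"roll":-0.3,"grip":0},{"slide":[161,-5,280],"roll":-0.3,"grip":0}]'; python3 go.py .539 .007 .024 7.3; python3 snap.py scene t1 260 90 400 230 5
```

```text
t 23.62 at [ 0.4127 -0.2901  0.1245] yaw 6.97 w 0.094 F [-0.1 -0.9 -0.5] j6 -0.85
slide [161.4  -5.1 279.6] roll -0.3
time: 24.62
tool_pos: [0.5386, 0.0051, 0.1306]
ee_rot: [-1.571, 0.003, 0.126]
wrist_force: [-0.5, -0.7, 0.9]
width: 0.0941
t 24.62 at [0.5386 0.0051 0.1306] yaw 7.2 w 0.0941 F [-0.5 -0.7  0.9] j6 -0.22
slide [  0.9 106.6   1.9] roll -0.1
```

View pics/t1.png

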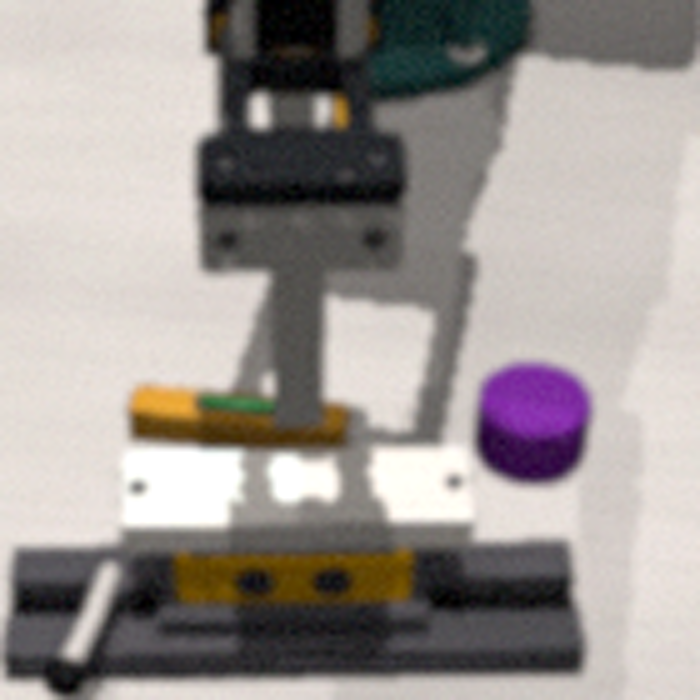

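```bash
python3 -m creep '[{"slide":[0.5,10,1.5],"roll":0,"grip":0},{"slide":[0.5,30,1.5],"roll":0,"grip":0},{"slide":[0.5,55,1.5],"roll":0,"grip":0},{"slide":[0.5,75,1.5],"roll":0,"grip":0},{"slide":[0.5,90,1.5],"roll":0,"grip":0},{"slide":[0.5,100,1.5],"roll":0,"grip":0},{"slide":[0.5,105,1.5],"roll":0,"grip":0},{"slide":[0.5,105,1.5],"roll":0,"grip":0},{"slide":[0.5,105,1.5],"roll":0,"grip":0}]'; python3 go.py .539 .007 .024 7.3; python3 snap.py scene t2 260 90 400 230 5
```

```text
time: 25.42
tool_pos: [0.5404, 0.0075, 0.0275]
ee_rot: [-1.571, -0.001, 0.126]
wrist_force: [0.8, 0.2, 0.3]
width: 0.0938
t 25.42 at [0.5404 0.0075 0.0275] yaw 7.23 w 0.0938 F [0.8 0.2 0.3] j6 -0.22
slide [-1.5  3.5 -0.3] roll -0.1
```

View pics/t2.png

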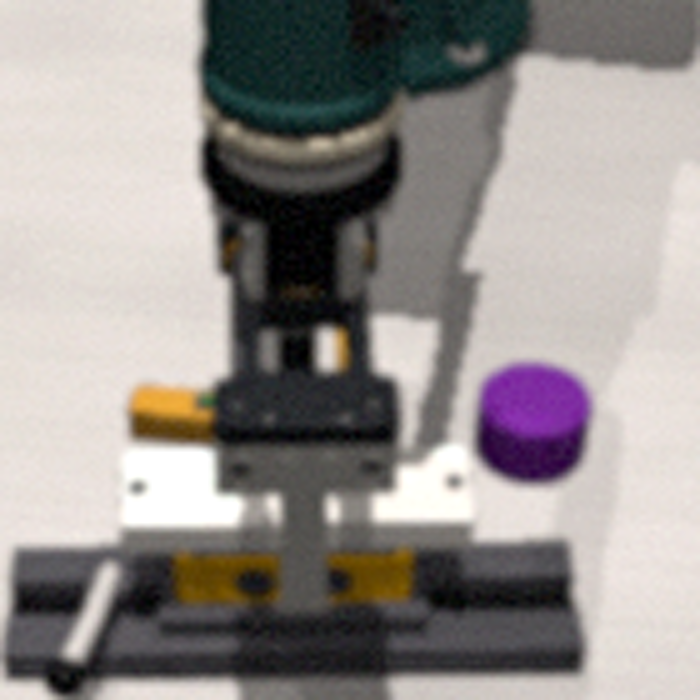

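```bash
python3 -m creep '[{"slide":[-1,3,0],"roll":0,"grip":0},{"slide":[-1,3,0],"roll":0,"grip":0.4},{"slide":[-1,3,0],"roll":0,"grip":1},{"slide":[-1,3,0],"roll":0,"grip":1},{"slide":[-1,3,0],"roll":0,"grip":1},{"slide":[-1,3,0],"roll":0,"grip":1},{"slide":[-1,3,0],"roll":0,"grip":1},{"slide":[-1,3,0],"roll":0,"grip":1},{"slide":[-1,3,0],"roll":0,"grip":1},{"slide":[-1,3,0],"roll":0,"grip":1},{"slide":[-1,3,0],"roll":0,"grip":1},{"slide":[-1,3,0],"roll":0,"grip":1},{"slide":[-1,3,0],"roll":0,"grip":1}]'; python3 go.py .579 -.2505 .1 -16.55; python3 -m creep '[{"slide":[0,-4,0],"roll":0,"grip":1},{"slide":[0,-12,0],"roll":0,"grip":1},{"slide":[0,-25,0],"roll":0,"grip":1},{"slide":[0,-45,0],"roll":0,"grip":1},{"slide":[0,-65,0],"roll":0,"grip":1},{"slide":[0,-80,0],"roll":0,"grip":1},{"slide":[0,-85,0],"roll":0,"grip":1},{"slide":[0,-85,0],"roll":0,"grip":1}]'; python3 go.py .579 -.2505 .1 -16.55;python3 snap.py scene t3 260 70 400 230 4
```

```text
time: 26.55
tool_pos: [0.5393, 0.0079, 0.024]
ee_rot: [-1.571, -0.001, 0.127]
wrist_force: [2.5, 0.8, 0.1]
width: 0.0459
t 26.55 at [0.5393 0.0079 0.024 ] yaw 7.28 w 0.0459 F [2.5 0.8 0.1] j6 -0.22
slide [   6.7  -75.9 -261.3] roll 23.8
time: 27.22
tool_pos: [0.5398, 0.0077, 0.1108]
ee_rot: [-1.572, -0.003, 0.127]
wrist_force: [-0.1, 0.0, -4.1]
width: 0.0455
t 27.22 at [0.5398 0.0077 0.1108] yaw 7.27 w 0.0455 F [-0.1  0.  -4.1] j6 -0.22
slide [   6.2   11.  -261.1] roll 23.8
```

View pics/t3.png

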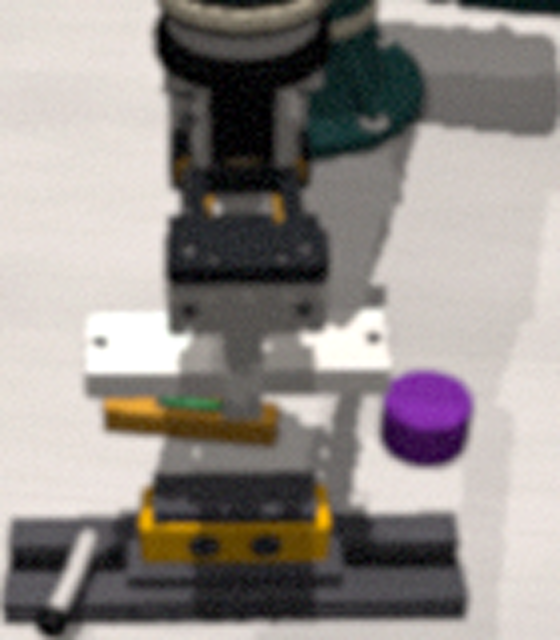

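```bash
python3 -m creep '[{"slide":[0,0,-8],"roll":0,"grip":1},{"slide":[0,0,-25],"roll":2,"grip":1},{"slide":[1,0,-50],"roll":5,"grip":1},{"slide":[2,0,-80],"roll":8,"grip":1},{"slide":[3,0,-110],"roll":11,"grip":1},{"slide":[4,0,-140],"roll":14,"grip":1},{"slide":[4,0,-170],"roll":17,"grip":1},{"slide":[5,0,-200],"roll":20,"grip":1},{"slide":[6,0,-225],"roll":22,"grip":1},{"slide":[6,0,-245],"roll":23,"grip":1},{"slide":[6,0,-256],"roll":23.8,"grip":1},{"slide":[6,0,-260],"roll":23.8,"grip":1},{"slide":[6,0,-260],"roll":23.8,"grip":1},{"slide":[6,0,-260],"roll":23.8,"grip":1}]';python3 go.py .579 -.25 -.002 -16.55
```

```text
time: 28.43
tool_pos: [0.5775, -0.2483, 0.1082]
ee_rot: [-1.57, 0.002, -0.288]
wrist_force: [-0.1, -0.0, -4.1]
width: 0.0457
t 28.43 at [ 0.5775 -0.2483  0.1082] yaw -16.48 w 0.0457 F [-0.1 -0.  -4.1] j6 -0.21
slide [  2.1 110.2  -1.4] roll 0.1
```

```bash
python3 -m creep '[{"slide":[1,8,0],"roll":0,"grip":1},{"slide":[1,25,-1],"roll":0,"grip":1},{"slide":[1,50,-1],"roll":0,"grip":1},{"slide":[1,75,-1],"roll":0,"grip":1},{"slide":[1,95,-1],"roll":0,"grip":1},{"slide":[1,106,-1],"roll":0,"grip":1},{"slide":[1,110,-1],"roll":0,"grip":1},{"slide":[1,110,-1],"roll":0,"grip":1},{"slide":[1,110,-1],"roll":0,"grip":1}]';python3 go.py .579 -.25 -.021 -16.55; python3 snap.py scene t4 150 130 270 250 5
```

```text
time: 29.18
tool_pos: [0.5795, -0.2506, 0.0003]
ee_rot: [-1.571, -0.002, -0.288]
wrist_force: [0.5, 0.3, -2.8]
width: 0.0458
t 29.18 at [ 5.795e-01 -2.506e-01  3.000e-04] yaw -16.49 w 0.0458 F [ 0.5  0.3 -2.8] j6 -0.21
slide [-0.7 21.3  0.4] roll 0.1
```

View pics/t4.png

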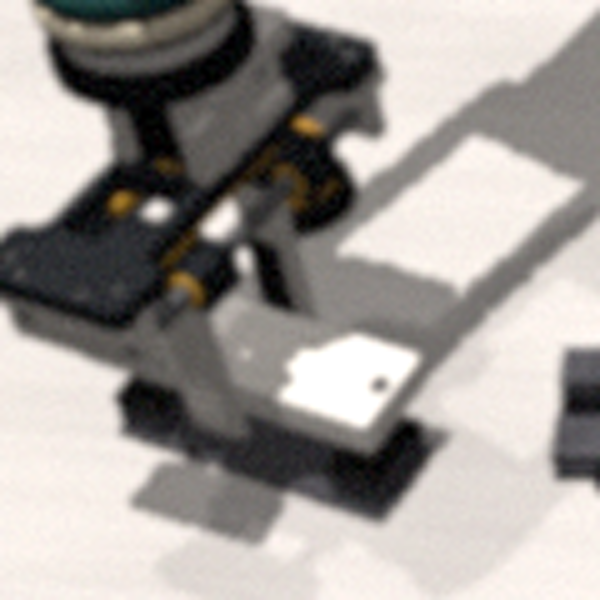

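```bash
python3 -m creep '[{"slide":[0,6,0.4],"roll":0,"grip":1},{"slide":[0,12,0.4],"roll":0,"grip":1},{"slide":[0,17,0.4],"roll":0,"grip":1},{"slide":[0,19.5,0.4],"roll":0,"grip":1},{"slide":[0,20,0.4],"roll":0,"grip":1},{"slide":[0,20,0.4],"roll":0,"grip":1}]';python3 go.py .579 -.25 -.021 -16.55; python3 -m creep '[{"slide":[0,0.6,0],"roll":0,"grip":1},{"slide":[0,0.6,0],"roll":0,"grip":1},{"slide":[0,0.6,0],"roll":0,"grip":1}]'
```

```text
time: 29.73
tool_pos: [0.5785, -0.2501, -0.021]
ee_rot: [-1.571, 0.0, -0.289]
wrist_force: [-0.5, 0.6, -1.5]
width: 0.0454
t 29.73 at [ 0.5785 -0.2501 -0.021 ] yaw -16.53 w 0.0454 F [-0.5  0.6 -1.5] j6 -0.21
slide [0.4 0.  0.3] roll 0.0
time: 29.98
tool_pos: [0.5786, -0.2502, -0.021]
ee_rot: [-1.571, 0.0, -0.288]
wrist_force: [-4.3, 1.2, 2.8]
width: 0.0457
```

Contact came at the expected height. I'll release, go up, and retreat towards the start pose.

```bash
python3 -m creep '[{"slide":[0,-0.6,0],"roll":0,"grip":0.45},{"slide":[0,-0.6,0],"roll":0,"grip":0.4},{"slide":[0,-0.6,0],"roll":0,"grip":0.3},{"slide":[0,-0.6,0],"roll":0,"grip":0.1},{"slide":[0,-0.6,0],"roll":0,"grip":0},{"slide":[0,-0.6,0],"roll":0,"grip":0},{"slide":[0,-6,0],"roll":0,"grip":0},{"slide":[0,-20,0],"roll":0,"grip":0},{"slide":[0,-50,0],"roll":0,"grip":0},{"slide":[0,-90,0],"roll":0,"grip":0},{"slide":[0,-130,0],"roll":0,"grip":0},{"slide":[0,-170,0],"roll":0,"grip":0},{"slide":[0,-190,0],"roll":0,"grip":0},{"slide":[0,-190,0],"roll":0,"grip":0}]'; python3 go.py .27 -.47 .17 -60
```

```text
time: 31.15
tool_pos: [0.5818, -0.2518, 0.1771]
ee_rot: [-1.574, -0.014, -0.288]
wrist_force: [0.1, 0.1, 0.3]
width: 0.0938
t 31.15 at [ 0.5818 -0.2518  0.1771] yaw -16.52 w 0.0938 F [0.1 0.1 0.3] j6 -0.21
slide [-237.     4.6 -297.8] roll 43.5
```

```bash
python3 -m creep '[{"slide":[-10,0,-15],"roll":0,"grip":0},{"slide":[-237,0,-298],"roll":43,"grip":0},{"slide":[-237,0,-298],"roll":43,"grip":0},{"slide":[-237,0,-298],"roll":43,"grip":0},{"slide":[-237,0,-298],"roll":43,"grip":0},{"slide":[-237,0,-298],"roll":43,"grip":0},{"slide":[-237,0,-298],"roll":43,"grip":0},{"slide":[-237,0,-298],"roll":43,"grip":0},{"slide":[-237,0,-298],"roll":43,"grip":0},{"slide":[-237,0,-298],"roll":43,"grip":0},{"slide":[-237,0,-298],"roll":43,"grip":0},{"slide":[-237,0,-298],"roll":43,"grip":0},{"slide":[-237,0,-298],"roll":43,"grip":0}]'; python3 snap.py top z1t 190 100 450 280 3; python3 snap.py scene z1 160 110 480 310 2
python3 - <<'E'
from bm import *
from m2 import ov
I=cv2.imread("pics/z1t_full.png")
beamfit("top",I,(404,191),.043,None)
cyl=[(.5876,.259,.012,.021),(.5876,.259,.046,.014),(.4451,.2763,.012,.035),(.4451,.2763,.046,.028),(.4145,-.2893,.012,.029),(.4145,-.2893,.046,.022)]
ov("top",np.clip(I*1.6,0,255).astype(np.uint8),cyl,(190,150,450,290),3,"pics/z1o.png")
for n,fn,L in(("top","z1t",(("small",(216,183),.014,(.5876,.259)),("large",(206,236),.028,(.4451,.2763)),("medium",(419,254),.022,(.4145,-.2893)))),):
    h=cv2.cvtColor(I,cv2.COLOR_BGR2HSV);m=(h[...,0]<32)&(h[...,0]>8)&(h[...,1]>110)&(h[...,2]>30)
    for k,uv,r,x0 in L:
        c,A=blob(m,*uv);x=fitcyl(n,c,.012,.046,r,x0);print(n,k,x.round(4),A,round(cv2.contourArea(hull(n,*x,.012,.046,r))))
E
```

```text
time: 32.23
tool_pos: [0.267, -0.4677, 0.1674]
ee_rot: [-1.57, 0.002, -1.039]
wrist_force: [0.5, 0.6, -0.1]
width: 0.0939
top area 894 centre [ 0.5757 -0.2503] yaw -16.73
top small [0.5868 0.2614] 94 117
top large [0.4422 0.2783] 379 413
top medium [ 0.4117 -0.2899] 237 269
```

View pics/z1t.png

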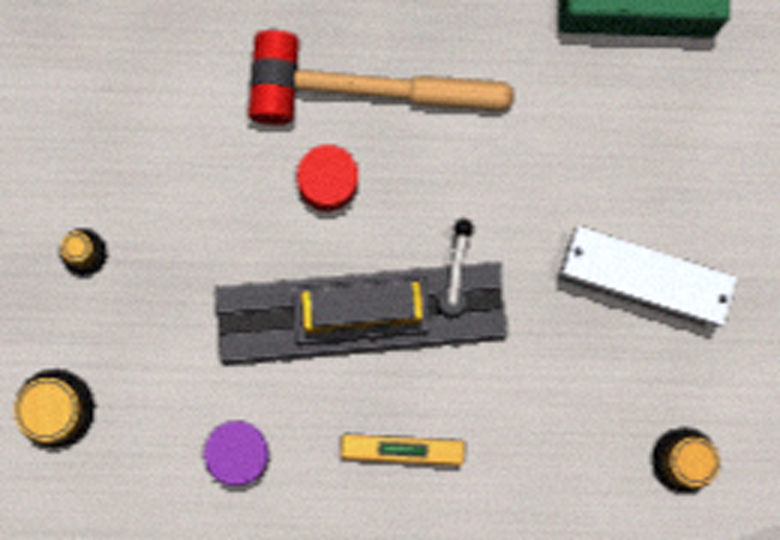

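View pics/z1.png

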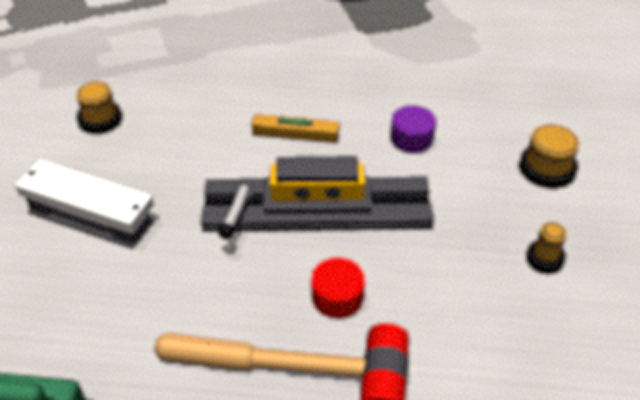

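View pics/z1o.png

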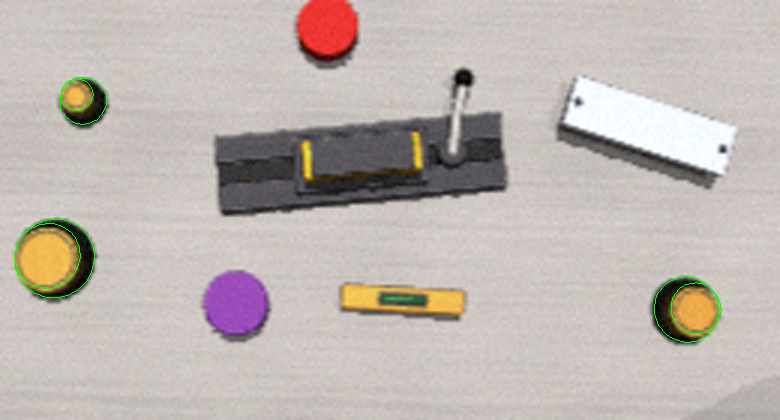

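Run:
```python
from m3 import *
f=lambda p:(190+(p[0]+.5)/3-.5,150+(p[1]+.5)/3-.5)
a=np.array([ray("top",*f(p),.043) for p in((577.5,101.5),(722.5,148.5))]);print(a.mean(0))
for n,fn,b in(("top","z1t",(370,165,440,220)),("scene","z1",(160,180,250,240))):
    I=cv2.imread(f"pics/{fn}_full.png");s=8;x0,y0,x1,y1=b
    o=cv2.resize(np.clip(I[y0:y1,x0:x1]*1.3,0,255).astype(np.uint8),None,fx=s,fy=s,interpolation=cv2.INTER_CUBIC)
    th=np.radians(-16.55)
    for z in(.025,.043):
        c,sn=np.cos(th),np.sin(th)
        P=np.array([proj(n,(.579+c*u-sn*v,-.25+sn*u+c*v,z)) for u,v in((-.023,-.075),(.023,-.075),(.023,.075),(-.023,.075))])
        cv2.polylines(o,[((P+.5-[x0,y0])*s-.5).round().astype(int)],True,(0,255,0),1)
    cv2.imwrite(f"pics/zb_{n}.png",o)
```

```text
[ 0.57558448 -0.25075674]
```

View pics/zb_top.png

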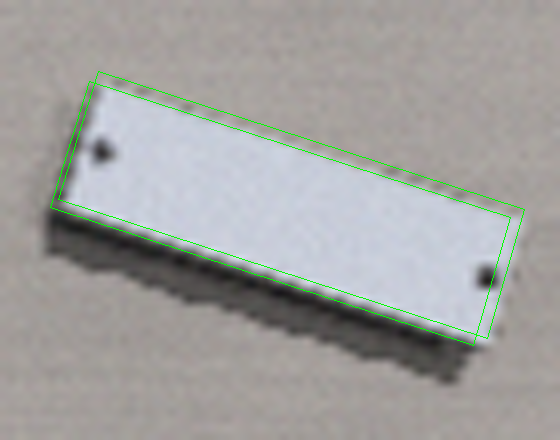

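View pics/zb_scene.png

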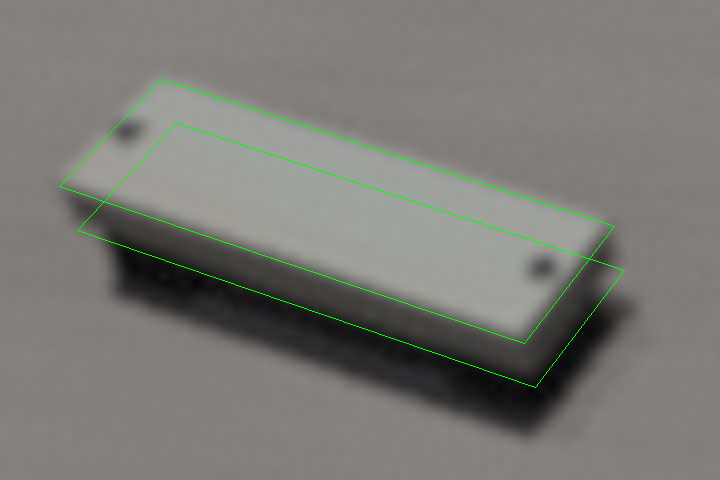

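Run:
```python
from bench import ticket,robot
print(robot.get_obs()["time"],abs(robot.get_obs()["qvel"]).max());print(ticket.close_job())
```

```text
32.3333 0.010397727839816774
the job is handed in; nothing more can be done
None
```

The stack is apart: each brass weight stands upright on its own pad, and the beam lies on its rest. I placed small, then large, then medium, and moved the beam only after that. I handed the job in at 32.3 s of the 109 s, with the arm clear of everything and the gripper empty.

**Last checks**
- **Weights:** the overlay from the top camera shows all three within about 1–1.5 mm of their pad centres. The colour-blob fit disagreed, giving 1–3 mm towards −x. It read about 1.5–2 mm off in that direction in an earlier comparison too, so I trusted the overlay and the gripper readings.
- **Beam:** it lies flat on both blocks at −16.7°, against −16.5° for the rest. The gripper let go within about 0.5 mm of the rest's centre across its width. The final top picture puts the beam about 2–3 mm off across its width, and the scene picture about 1 mm. I did not correct it.
- **Level, mallet, red and purple discs:** they look unmoved in the final pictures.

**Problem along the way:** the reported TCP height was about 38 mm below where the fingertips appear in the pictures. The first grasp therefore closed on nothing just above the small weight, without touching anything. I corrected for that afterwards, and every placing made contact within about 0.1 mm of the height I had worked out.

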